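# Turn the pencil tin over and show it on the counter easel

## Robot

A 6-joint arm with a two-finger parallel gripper is mounted at the origin on the work surface. World frame = base frame: x ahead of the robot, y to its left, z up, the work surface at z = 0. Lengths are in m, angles in rad, forces in N, time in s.
With the tool pointing down it reaches from about 0.325 to 0.775 m from the base axis. Payload 5.5 kg.
Tool frame: the origin (TCP) lies midway between the tips of the shut fingers; the grasp point (between the pads) lies 19 mm behind it (ctrl.hold_point_z is the distance from the TCP to the grasp point, in m); z points along the fingers, y is the line along which they close (so a half turn about z gives the same grasp; the last joint's range is limited). The gripper opens to 85 mm and grips with 20 to 120 N. Pads are 22 mm wide; open, the fingers measure 114 mm over their backs; the gripper's body (76 mm by 85 mm) begins 54 mm behind the grasp point. The pads swing forward as they close: fully open they stand 13 mm farther back than shut.
Start: joints at [1.105, 0.091, 1.231, -0, 1.82, -0.057], TCP at [0.239, 0.551, 0.231] pointing down, gripper open.
Joint ranges: [-2.87, 2.87], [-0.86, 2.18], [0.17, 2.46], [-1.51, 4.65], [0.06, 2.69], [-2.65, 2.65]. Speed limits (rad/s): [2.57, 2.57, 3.01, 3.14, 3.14, 3.14].

## Interface

Orientations are given as a rotation vector (axis times angle).
In Python, from cell import ctrl gives the robot as it stands. The module is installed in compiled form; this text tells all that it offers.
- The arm moves only by the tool move_arm, never from a script. Its argument "targets" is a list of rows, each a list of 2 entries, a list of its own where there are three numbers: the shift along the world's x, y, z in m, then the turn, a rotation vector about the world's x, y, z in rad. A call has 1 to 5 rows; each row shifts and turns the commanded pose from where the row before left it; what a row does not reach is not made up. A row lasts 1/12 s, in which the tool goes at most 41.7 mm and 7.16 degrees, less where a joint would pass 70% of its speed; a pose out of reach is approached as far as the arm can. A call is refused whole if a number of a shift passes 0.0417 or a number of a turn 0.125, either way. A call with a gripper value outside its range is refused whole. "claw" is the finger opening in m, from 0 to 0.0854, set as the call begins (left out, the last holds). The fingers move at their own pace and stop on an object; "newtons" is the grip in N (left out, the last holds). Time passes only in rows, so rows that do not move let the fingers close. It gives the time, the measured TCP pose, the force, the opening and the grip force at its end, in the units of the state.
- ctrl.get_obs(): the state, without advancing time (a new reading comes with each control period).
- ctrl.get_image(name): name is "side" or "top"; returns a dict with "frame" (400x640x3 uint8, red, green, blue), "intrinsics" (3x3 intrinsics, pixels), "origin" and "orientation" of the camera in the world. Camera axes: x right, y up, looking along -z (the intrinsics and any distortion apply to the point x, -y, -z); pixel columns grow to the right and rows downward; lengths in m; the calibration is good to about 2 mm. A picture is of the moment at which its call begins. There is no depth.
- ctrl.close_job(): hands the job in; it is judged then, once.
The state is a dict: "time": time; "joint_pos": joint angles; "joint_vel": joint speeds; "joint_efforts": joint torques, N m; "tcp_pos": TCP position; "tool_rot": TCP orientation; "force": force on the tool from outside, world axes, zero at the start; "wrist_torque": the same for the moment, N m; "width": finger opening in m; "grip_force": force on a finger pad.
Only numpy, scipy, OpenCV 4.12 (cv2) and the standard library are available. Lean on these libraries where they do the work, as an engineer would, in place of code of your own. Each camera call takes 0.05 s, during which the arm holds its last target. There are 200 camera calls.

## Task

The flat pencil tin lies face down on the wooden riser: slide it, still flat, out over the riser's front edge (the robot's side) until about a third of it overhangs, take it there from over and under, and turn it over in the air without letting it fall. Set it gently on the black counter easel, long side down on the ledge and leaning back on the plate with its picture side facing out to the customers (away from the robot), and let go of it. Then slide the red side stop in until the tin is held snugly between it and the fixed red cheek, leaving the other goods on the counter where they are.

Things in the scene. Friction and masses are not known exactly. Their poses are not given: they have to be found in the camera images.
- tin: Loose closed flat metal pencil tin, 125 (its x) x 175 (y) x 14 mm (z), 0.16 to 0.3 kg; origin at its centre. Its +z face is the plain silvery back, its -z face the picture side, blue with coloured pencils. Starts face down (z up) on the riser, long side along the front edge but up to 0.2 rad askew, not overhanging the front edge.
- riser: Fixed wooden display riser (small bench on two side panels and a back panel); origin on the counter below it, 45 mm behind its front edge. Flat top 100 mm above the counter, no rim, from x = -45 mm (front edge, robot side) to x = +115 mm, y = -110 to +110 mm. Top board 14 mm thick; open below the front edge; the 12 mm side panels at y = +-100 mm begin 10 mm behind the edge.
- easel: Fixed black counter easel facing away from the robot; origin on the counter. Back plate at 60 degrees to the horizontal: up the slope is (-0.5, 0, 0.866), out of the plate to the customers (0.866, 0, 0.5) in its frame. Ledge square to the plate: they meet in a line along y through x = 20, z = 30 mm. Ledge 28 mm deep to its 12 mm high lip. Fixed red cheek, inner face at y = -87.5 mm, 55 mm up the slope.
- easel_seat (a point): Fixed point of the easel, at (-5, 0, 88) mm in its frame: where the centre of the tin ends when it rests on ledge and plate and touches the cheek, its z axis (back) pointing into the plate, 2.09 rad from vertical. The plate reaches 75 mm up the slope from the ledge, y = -100 to +100 mm, so a seated tin stands 50 mm above it along the slope.
- side_stop (a joint): Red side stop sliding along the easel's ledge: 0 = fully open (its face at easel y = +127.5 mm), grows in m as it moves towards the cheek (easel -y), range 0 to 0.052; 0.040 = snug on a 175 mm tin that touches the cheek. Starts near open. Moves with 2 N friction, stays where left. Its face reaches 55 mm up the slope.
- stop_handle (a point): Point on the axis of the side stop's upright red handle, 15 mm below its top end. The handle is 26 mm (easel x) x 14 mm (easel y), its top 120 mm above the counter; its axis is 37 mm outside the stop's face.
- tape_roll: Bystander, loose: amber roll of parcel tape lying flat, 84 mm across, 35 mm high; origin at the centre of its underside. Leave it alone.
- glue_bottle: Bystander, loose: yellow glue bottle with red cap, 44 mm across, 115 mm tall; origin at the centre of its underside. Leave it alone.
- calculator: Bystander, loose: grey desk calculator lying flat, 150 x 85 x 20 mm; origin at the centre of its underside. Leave it alone.
- stapler: Bystander, loose: red and black stapler, 140 x 36 x 54 mm; origin at the centre of its underside. Leave it alone.
- pen_pot: Bystander, loose: black pen pot full of pens, 72 mm across, 148 mm tall with the pens; origin at the centre of its underside. Leave it alone.
- highlighters: Bystander, loose: red box of standing highlighters, 60 x 110 mm, 115 mm tall; origin at the centre of its underside. Leave it alone.

How it is judged:
On the way, in this order (a step that is already met when the one before it is completed fails the run):
1. the tin lies flat on the riser with at least 25 mm of it out over the front edge (x of tin in the frame of riser below -0.0075 m and angle between tin's own z axis and vertical below 0.1 rad and z of tin in the frame of riser between 0.1 and 0.112 m and contact force between tin and riser above 0.2 N), for 0.1 s.
2. the tin is held in the air, clear of the riser and the easel, turned over (back side facing down) (angle between tin's own z axis and vertical above 1.75 rad and contact force between tin and riser below 0.05 N and contact force between tin and easel below 0.05 N and height (world z) of tin above 0.1 m and contact force between tin and the fingers above 1 N), for 0.1 s.
3. the tin rests on the easel's ledge, leaning on its plate, picture side out, released (angle between tin's own z axis and vertical between 1.94 and 2.25 rad and x of tin in the frame of easel between -0.017 and 0.011 m and z of tin in the frame of easel between 0.079 and 0.097 m and y of tin in the frame of easel between -0.008 and 0.042 m and angle between the y axis of tin and the y axis of easel, either way round below 0.12 rad and contact force between tin and the fingers below 0.1 N and linear speed of tin below 0.03 m/s), for 0.2 s.
4. the side stop is slid in until the tin is snug (value of joint side_stop above 0.036 m), for 0.2 s.
At the end, for the whole second after the job is handed in: Tin released and at rest on the easel ledge, long side down, leaning on the plate (slope within about 9 degrees, centre within about 8 mm of its seat), picture side away from the robot; side stop at 0.036 m or more, so at most 4 mm of play is left (angle between tin's own z axis and vertical between 1.94 and 2.25 rad and x of tin in the frame of easel between -0.017 and 0.011 m and z of tin in the frame of easel between 0.079 and 0.097 m and y of tin in the frame of easel between -0.008 and 0.008 m and angle between the y axis of tin and the y axis of easel, either way round below 0.12 rad and contact force between tin and the fingers below 0.1 N and linear speed of tin below 0.03 m/s and value of joint side_stop above 0.036 m and angular speed of tin below 0.2 rad/s); the robot touches nothing.
It fails at once if the tin falls or is put down to the counter (height (world z) of tin below 0.045 m).
It fails at once if the tin is dropped or pressed hard (over 60 N) onto the easel (contact force between tin and easel above 60 N).
It fails at once if one of the other goods is shifted by more than 30 mm or knocked over (distance of any of tape_roll, glue_bottle, calculator, stapler, pen_pot, highlighters from where it was at the start of the episode above 0.03 m or angle between any of tape_roll, glue_bottle, calculator, stapler, pen_pot, highlighters's own z axis and vertical above 0.5 rad).
It also fails if it takes over 72 s, if anything falls off the work surface, if the arm or the gripper's body presses on something with over 40 N, if the wrist force passes 120 N, or if a joint passes its speed limit or range.

## Working session

There is one attempt and no reset: what is moved stays moved. The work goes in short steps, Python scripts to look and compute and a tool call to move; the robot and the scene stay as the last step left them, time stands still between calls to the robot, and variables do not carry over. Pictures are saved under pics/ and viewed, at most 10 in all, crops included, and the job is handed in when it is done.

Besides the shell and the picture viewer there is one more tool, called after "Emit:" by a JSON object that holds its "name" and its "arguments". move_arm: Moves the arm, as the interface text tells. Its arguments: {"type":"object","properties":{"targets":{"type":"array","items":{"type":"array"}},"claw":{"type":"number"},"newtons":{"type":"number"}},"required":["targets"]}

```bash
mkdir -p pics
cat > h.py <<'E'
import numpy as np,cv2
from cell import ctrl
from scipy.spatial.transform import Rotation as R
def snap(n,f):
    d=ctrl.get_image(n); cv2.imwrite(f'pics/{f}.png',d['frame'][:,:,::-1]); return d
E
python3 - <<'E'
from h import *
import pickle
D={}
for n in('top','side'):
    d=snap(n,n+'0'); D[n]=d; print(n,d.keys(),d['intrinsics'],d['origin'],d['orientation'])
pickle.dump(D,open('d0.pkl','wb'))
print(ctrl.get_obs(),ctrl.hold_point_z)
E
```

```text
top dict_keys(['frame', 'intrinsics', 'origin', 'orientation']) [[498.59903691   0.         312.5735636 ]
 [  0.         498.59903691 197.91892423]
 [  0.           0.           1.        ]] [ 0.4319007  -0.01850954  1.63124323] [ 0.09633066 -0.07496766 -1.58719559]
side dict_keys(['frame', 'intrinsics', 'origin', 'orientation']) [[420.81142876   0.         324.77573473]
 [  0.         420.81142876 200.69152866]
 [  0.           0.           1.        ]] [ 0.105359   -0.54982793  0.86173961] [ 0.7344162  -0.27742817 -0.70373951]
{'time': 0.1, 'joint_pos': array([ 1.10531291e+00,  9.17976891e-02,  1.23176763e+00,  1.05634271e-06,
        1.81979249e+00, -5.66689523e-02]), 'joint_vel': array([-2.01521569e-03, -2.23821434e-03, -1.02300134e-03, -1.69116804e-03,
       -1.32640382e-03, -9.78345114e-05]), 'joint_efforts': array([ 1.77278573e-03, -4.60215890e+01, -4.19219828e+01, -1.26569944e-04,
        1.05921927e-02, -8.58165686e-05]), 'tcp_pos': array([0.23838508, 0.55033911, 0.23025426]), 'tool_rot': array([-6.37608431e-01, -3.07574120e+00,  2.67793287e-03]), 'force': array([ 0.99145152, -0.54244541, -0.41892258]), 'wrist_torque': array([-0.02264711, -0.01761983, -0.0696159 ]), 'grip_force': 0.0, 'width': 0.08543609576971778} 0.0187
```

View pics/top0.png

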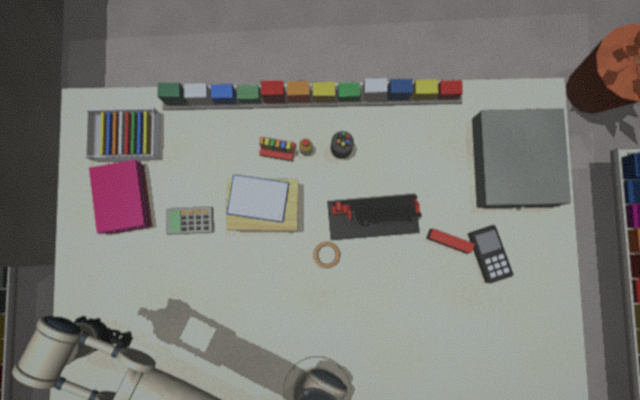

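View pics/side0.png

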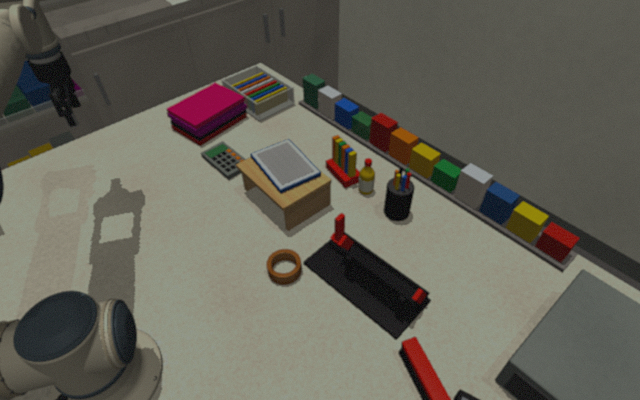

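Top view: riser spans roughly (226–299, 175–231) with the tin on it. The easel is at (328–420, 195–240), with the handle at about (342, 208) and the cheek at (417, 205). The calculator is to the left of the riser and the tape is at (327, 254). Next I'll enlarge both areas.

Run:
```python
from h import *
import pickle
D=pickle.load(open('d0.pkl','rb'))
a=D['top']['frame'][165:250,215:435]; a=cv2.resize(a,None,fx=3.6,fy=3.6,interpolation=cv2.INTER_CUBIC)
b=D['side']['frame'][130:340,200:440]; b=cv2.resize(b,None,fx=3.3,fy=2.8,interpolation=cv2.INTER_CUBIC)
b=cv2.convertScaleAbs(b,alpha=1.5); a=cv2.convertScaleAbs(a,alpha=1.2)
c=np.zeros((306,800,3),np.uint8); c[:a.shape[0],:a.shape[1]]=a[:306,:800]
cv2.imwrite('pics/cropt.png',c[:,:,::-1]); cv2.imwrite('pics/crops.png',b[:,:,::-1]); print(b.shape)
```

```text
(588, 792, 3)
```

View pics/cropt.png

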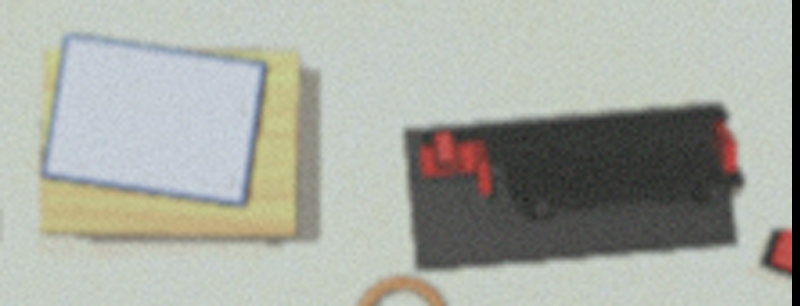

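View pics/crops.png

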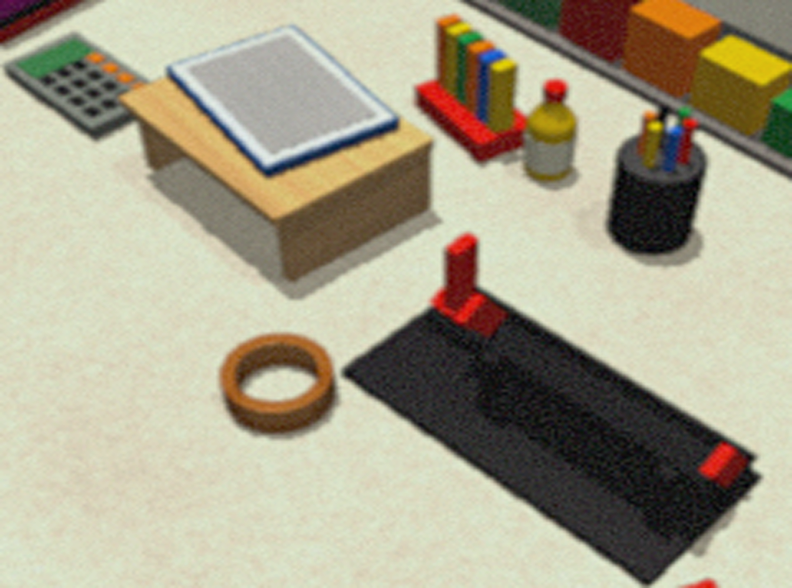

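```bash
cat >> h.py <<'E'
import pickle
def rays(d,px):
    px=np.atleast_2d(np.array(px,float)); K=d['intrinsics']; r=R.from_rotvec(d['orientation'])
    c=np.c_[(px[:,0]-K[0,2])/K[0,0],-(px[:,1]-K[1,2])/K[1,1],-np.ones(len(px))]
    return d['origin'],r.apply(c)
def onz(d,px,z):
    o,v=rays(d,px); return o+v*((z-o[2])/v[:,2])[:,None]
def tri(d1,p1,d2,p2):
    o1,v1=rays(d1,p1);o2,v2=rays(d2,p2);out=[]
    for a,b in zip(v1,v2):
        s=np.linalg.lstsq(np.c_[a,-b],o2-o1,rcond=None)[0]; x,y=o1+a*s[0],o2+b*s[1]; out.append(np.r_[(x+y)/2,np.linalg.norm(x-y)])
    return np.array(out)
def proj(d,P):
    K=d['intrinsics']; c=R.from_rotvec(d['orientation']).inv().apply(np.atleast_2d(P)-d['origin'])
    return np.c_[K[0,2]-K[0,0]*c[:,0]/c[:,2], K[1,2]+K[1,1]*c[:,1]/c[:,2]]
E
python3 - <<'E'
from h import *
np.set_printoptions(precision=4,suppress=True)
D=pickle.load(open('d0.pkl','rb')); T,S=D['top'],D['side']
t=lambda L:np.array(L)/3.6+[215-.4,165-.4]
s=lambda L:np.array(L)/[3.3,2.8]+[200-.4,130-.4]
print('riser top',onz(T,t([(40,233),(297,237),(299,52),(45,52)]),.1))
print('riser side',onz(S,s([(122,98),(280,216),(432,143)]),.1))
print('tin top',onz(T,t([(66,35),(266,63),(245,204),(45,177)]),.114))
print('tin side',onz(S,s([(292,27),(397,120),(267,170),(168,72)]),.114))
print('base top',onz(T,t([(405,128),(722,104),(735,242),(415,268)]),.004))
print('base side',onz(S,s([(345,373),(650,585),(760,478)]),.004))
print('handle top',onz(T,t([(444,136)]),.12),onz(S,s([(463,239)]),.12), tri(T,t([(444,136)]),S,s([(463,239)])))
print('cheek', tri(T,t([(717,124),(733,172)]),S,s([(722,443),(747,462)])))
E
```

```text
riser top [[0.5072 0.2697 0.1   ]
 [0.4999 0.0501 0.1   ]
 [0.6591 0.0461 0.1   ]
 [0.6634 0.2656 0.1   ]]
riser side [[0.5114 0.2638 0.1   ]
 [0.5092 0.0499 0.1   ]
 [0.6574 0.0415 0.1   ]]
tin top [[0.6757 0.245  0.114 ]
 [0.6481 0.0738 0.114 ]
 [0.5279 0.0931 0.114 ]
 [0.554  0.2629 0.114 ]]
tin side [[0.6757 0.2408 0.114 ]
 [0.6482 0.0728 0.114 ]
 [0.53   0.0904 0.114 ]
 [0.5543 0.2553 0.114 ]]
base top [[ 0.6016 -0.0455  0.004 ]
 [ 0.6181 -0.3343  0.004 ]
 [ 0.4925 -0.341   0.004 ]
 [ 0.4742 -0.0519  0.004 ]]
base side [[ 0.477  -0.0573  0.004 ]
 [ 0.495  -0.3429  0.004 ]
 [ 0.6221 -0.3334  0.004 ]]
handle top [[ 0.582  -0.0764  0.12  ]] [[ 0.5787 -0.076   0.12  ]] [[ 0.5811 -0.0756  0.1181  0.0028]]
cheek [[ 0.5915 -0.315   0.0683  0.0048]
 [ 0.5581 -0.3339  0.0998  0.0288]]
```

Run:
```python
from h import *
np.set_printoptions(precision=4,suppress=True)
D=pickle.load(open('d0.pkl','rb')); T,S=D['top'],D['side']
s=lambda L:np.array(L)/[3.3,2.8]+[200-.4,130-.4]
print('hl top front z.0/.04',onz(T,[(260,156),(294,160)],0.0),onz(T,[(260,156),(294,160)],0.04))
print('hl side front base z0',onz(S,s([(418,100),(482,160),(527,140)]),0.0))
print('glue',onz(S,s([(550,165)]),0.0),'pot',onz(S,s([(650,230)]),0.0))
print('riser back bottom proj',proj(T,[[.66,.045,0]]))
```

```text
hl top front z.0/.04 [[0.7539 0.1746 0.    ]
 [0.7381 0.0616 0.    ]] [[0.746  0.1698 0.04  ]
 [0.7306 0.0596 0.04  ]]
hl side front base z0 [[0.7674 0.1788 0.    ]
 [0.7449 0.0698 0.    ]
 [0.7963 0.0641 0.    ]]
glue [[0.784  0.0236 0.    ]] pot [[ 0.7791 -0.0971 -0.    ]]
riser back bottom proj [[299.3273 183.2012]]
```

Emit:
{"name": "move_arm", "arguments": {"targets": [[[0.04,-0.02,0.01],[0,0,0.06]],[[0.04,-0.02,0.0],[0,0,0.06]],[[0.04,-0.03,0.0],[0,0,0.06]],[[0.03,-0.04,0.0],[0,0,0.07]],[[0.03,-0.04,0.0],[0,0,0.0]]], "claw": 0.0854}}

```text
time: 0.52
tcp_pos: [0.3966, 0.4206, 0.2392]
tool_rot: [-0.243, -3.131, 0.002]
force: [0.1, 0.6, 0.2]
width: 0.0856
grip_force: 0.0
```

Emit:
{"name": "move_arm", "arguments": {"targets": [[[0.0295,-0.0265,0.0],[0,0,0]],[[0.0295,-0.0265,0.0],[0,0,0]],[[0.0295,-0.0265,0.0],[0,0,0]],[[0.0295,-0.0265,0.0],[0,0,0]],[[0.0295,-0.0265,0.0],[0,0,0]]]}}

```text
time: 0.93
tcp_pos: [0.544, 0.2879, 0.2399]
tool_rot: [-0.249, -3.131, 0.001]
force: [0.4, 0.3, -0.0]
width: 0.0851
grip_force: 0.0
```

Emit:
{"name": "move_arm", "arguments": {"targets": [[[0.0295,-0.0265,0.0],[0,0,0]],[[0.0295,-0.0265,0.0],[0,0,0]],[[0.0295,-0.0265,0.0],[0,0,0]],[[0.0295,-0.0265,0.0],[0,0,0]],[[0.0295,-0.0265,0.0],[0,0,0]]]}}

```text
time: 1.35
tcp_pos: [0.6915, 0.1555, 0.2396]
tool_rot: [-0.249, -3.131, 0.0]
force: [0.4, 1.2, 0.2]
width: 0.0854
grip_force: 0.0
```

Emit:
{"name": "move_arm", "arguments": {"targets": [[[0,0,-0.03],[0,0,0]],[[0,0,-0.03],[0,0,0]],[[0,0,-0.02],[0,0,0]],[[0,0,0],[0,0,0]]]}}

```text
time: 1.68
tcp_pos: [0.6883, 0.1562, 0.1521]
tool_rot: [-0.249, -3.12, 0.005]
force: [-0.1, -0.2, -1.4]
width: 0.0856
grip_force: 0.0
```

Run:
```python
from h import *
o=ctrl.get_obs(); print(o['tcp_pos'],o['tool_rot'],o['joint_pos'])
```

```text
[0.68826052 0.15618044 0.15213504] [-0.24929491 -3.12007307  0.00470863] [ 1.74946012e-01  3.91679196e-01  1.02280273e+00  3.94109243e-06
  1.73906795e+00 -1.23638775e+00]
```

Emit:
{"name": "move_arm", "arguments": {"targets": [[[0.003,0,0],[0,0,0]],[[0,0,-0.02],[0,0,0]],[[0,0,-0.02],[0,0,0]],[[0,0,0],[0,0,0]],[[0,0,0],[0,0,0]]]}}

```text
time: 2.1
tcp_pos: [0.6935, 0.1573, 0.1214]
tool_rot: [0.249, 3.132, -0.0]
force: [-0.1, 0.5, 0.7]
width: 0.0854
grip_force: 0.0
```

Emit:
{"name": "move_arm", "arguments": {"targets": [[[0,0,-0.015],[0,0,0]],[[0,0,-0.013],[0,0,0]],[[0,0,0],[0,0,0]],[[-0.01,0,0],[0,0,0]],[[-0.01,0,0],[0,0,0]]]}}

```text
time: 2.52
tcp_pos: [0.6737, 0.1571, 0.093]
tool_rot: [0.249, 3.131, 0.0]
force: [-0.5, -1.4, 0.5]
width: 0.0853
grip_force: 0.3
```

Emit:
{"name": "move_arm", "arguments": {"targets": [[[-0.01,0,0],[0,0,0]],[[-0.01,0,0],[0,0,0.03]],[[-0.01,0,0],[0,0,0.03]],[[-0.01,0,0],[0,0,0.03]],[[0,0,0],[0,0,0]]]}}

```text
time: 2.93
tcp_pos: [0.6328, 0.1574, 0.094]
tool_rot: [0.106, 3.139, 0.001]
force: [0.2, -0.0, 0.3]
width: 0.0853
grip_force: 0.0
```

Run:
```python
from h import *
o=ctrl.get_obs(); print(o['tcp_pos'],o['tool_rot'],o['joint_pos'])
d=snap('side','s1'); b=cv2.resize(d['frame'][110:270,180:400],None,fx=3.6,fy=3.6,interpolation=cv2.INTER_CUBIC)
cv2.imwrite('pics/s1c.png',cv2.convertScaleAbs(b,alpha=1.4)[:,:,::-1])
```

```text
[0.6327878  0.15738609 0.09401258] [1.05584869e-01 3.13894433e+00 5.42172960e-04] [ 1.91532592e-01  2.44715134e-01  1.30300354e+00  1.41669603e-04
  1.59294594e+00 -1.31201176e+00]
```

View pics/s1c.png

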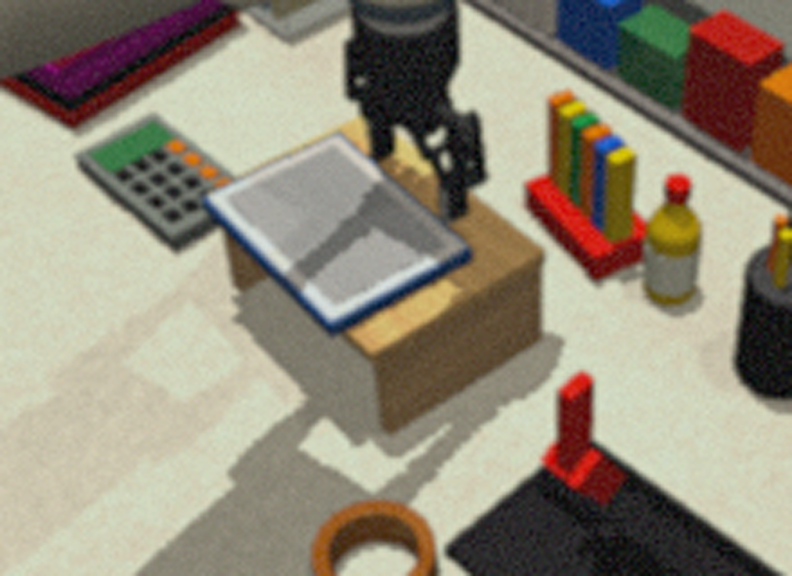

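The tin is sliding flat and already overhangs the front edge. Its corners in the crop are (207,203), (333,318), (470,250) and (337,135). Now I'll compute its position.

Run:
```python
from h import *
D=pickle.load(open('d0.pkl','rb'));S=D['side']
c=onz(S,np.array([(205,200),(332,318),(470,252),(338,134)])/3.6+[179.6,109.6],.114)
print(c,c.mean(0)); print(np.arctan2(-(c[0]-c[1])[0],(c[0]-c[1])[1]),np.arctan2(-(c[3]-c[2])[0],(c[3]-c[2])[1]))
print(onz(S,np.array([(375,355),(544,258)])/3.6+[179.6,109.6],.1))
```

```text
[[0.50264842 0.24703429 0.114     ]
 [0.49737719 0.08378593 0.114     ]
 [0.61118928 0.06942306 0.114     ]
 [0.62370738 0.24178221 0.114     ]] [0.55873057 0.16050637 0.114     ]
-0.03227842104481841 -0.07250066930137582
[[0.50480721 0.04714063 0.1       ]
 [0.65624509 0.03943619 0.1       ]]
```

Emit:
{"name": "move_arm", "arguments": {"targets": [[[-0.01,0,0],[0,0,0]],[[-0.01,0,0],[0,0,0.02]],[[-0.01,0,0],[0,0,0.02]],[[-0.005,0,0],[0,0,0]],[[-0.002,0,0],[0,0,0]]]}}

```text
time: 3.4
tcp_pos: [0.5972, 0.1572, 0.0935]
tool_rot: [0.047, 3.139, 0.001]
force: [2.5, 0.5, 0.6]
width: 0.0854
grip_force: 1.3
```

Emit:
{"name": "move_arm", "arguments": {"targets": [[[0,0,0],[0,0,0]],[[0.015,0,0],[0,0,0]],[[0.005,0,0.02],[0,0,0]],[[0,0,0.04],[0,0,0]],[[0,0,0.04],[0,0,0]]]}}

```text
time: 3.82
tcp_pos: [0.6158, 0.1567, 0.1905]
tool_rot: [-0.047, -3.135, 0.002]
force: [1.3, 0.5, -0.5]
width: 0.0854
grip_force: 0.0
```

Emit:
{"name": "move_arm", "arguments": {"targets": [[[-0.04,0,0.01],[0,-0.12,0]],[[-0.04,0,0],[0,-0.12,0]],[[-0.04,0,0],[0,-0.12,0]],[[-0.04,0,0],[0,-0.12,0]],[[-0.03,0,0],[0,-0.12,0]]]}}

```text
time: 4.23
tcp_pos: [0.4757, 0.1579, 0.2051]
tool_rot: [0.043, 2.697, 0.004]
force: [-0.8, -0.3, 0.5]
width: 0.0853
grip_force: 0.0
```

Run:
```python
from h import *
o=ctrl.get_obs(); print(o['tcp_pos'],o['tool_rot'],o['joint_pos'],R.from_rotvec(o['tool_rot']).as_matrix())
d=snap('side','s2')
b=cv2.resize(d['frame'][110:270,180:400],None,fx=3.6,fy=3.6,interpolation=cv2.INTER_CUBIC)
cv2.imwrite('pics/s2c.png',cv2.convertScaleAbs(b,alpha=1.4)[:,:,::-1])
```

```text
[0.47568011 0.15791187 0.20514341] [0.0434884  2.69666676 0.0038106 ] [ 0.35777314 -0.57033234  1.89535499 -0.15750319  1.40034776 -1.18684643] [[-0.90229985  0.03007016  0.43005903]
 [ 0.03128545  0.99950147 -0.00424665]
 [-0.42997233  0.00962283 -0.90279078]]
```

View pics/s2c.png

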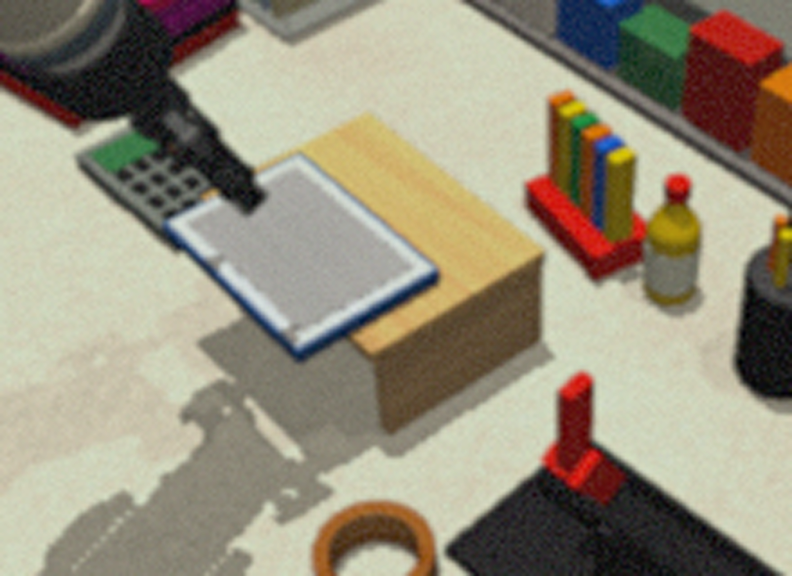

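```bash
cat >> h.py <<'E'
from scipy.optimize import least_squares
def fk(q,p):
    a1,d1,off,L2,a3,L3,LT=p
    r=R.from_euler('z',q[0]); P=r.apply([a1,off,d1])
    r=r*R.from_euler('y',q[1]); P=P+r.apply([0,0,L2])
    r=r*R.from_euler('y',q[2]); P=P+r.apply([a3,0,L3])
    r=r*R.from_euler('z',q[3])*R.from_euler('y',q[4]); P=P+r.apply([0,0,LT])
    return P,r*R.from_euler('z',q[5])
LO=np.array([-2.87,-.86,.17,-1.51,.06,-2.65]);HI=np.array([2.87,2.18,2.46,4.65,2.69,2.65])
def ik(P,Rt,p,q0):
    f=lambda q:np.r_[(fk(q,p)[0]-P)*10,(fk(q,p)[1].inv()*Rt).as_rotvec()]
    s=least_squares(f,np.clip(q0,LO+.01,HI-.01),bounds=(LO,HI)); return s.x,np.linalg.norm(s.fun)
def iks(P,Rt,p,n=40,seed=0):
    g=np.random.default_rng(seed);out=[]
    for i in range(n):
        q,e=ik(P,Rt,p,g.uniform(LO,HI))
        if e<1e-3 and not any(np.abs(q-o).max()<.02 for o in out): out.append(q)
    return out
E
cat > data.py <<'E'
import numpy as np
Q=np.array([[1.10531291,.0917976890,1.23176763,0,1.81979249,-.0566689523],[.174946,.391679196,1.02280273,0,1.73906795,-1.23638775],[.191532592,.244715134,1.30300354,.000141,1.59294594,-1.31201176],[.35777314,-.57033234,1.89535499,-.15750319,1.40034776,-1.18684643]])
P=np.array([[.23838508,.55033911,.23025426],[.68826052,.15618044,.15213504],[.6327878,.15738609,.09401258],[.47568011,.15791187,.20514341]])
V=np.array([[-.637608431,-3.0757412,.002677],[-.24929491,-3.12007307,.0047],[.105584869,3.13894433,.000542],[.0434884,2.69666676,.00381]])
E
python3 - <<'E'
from h import *; from data import *
np.set_printoptions(precision=4,suppress=True)
s=least_squares(lambda p:np.concatenate([fk(q,p)[0]-x for q,x in zip(Q,P)]),[0,.3,.03,.4,0,.4,.25])
p=s.x; print(p,np.abs(s.fun).max()); T=[]
for q,v in zip(Q,V): 
    d=(fk(q,p)[1].inv()*R.from_rotvec(v)); print(d.as_rotvec())
pickle.dump(p,open('p.pkl','wb'))
S=pickle.load(open('d0.pkl','rb'))['side']
c=onz(S,np.array([(165,213),(297,343),(437,263),(300,153)])/3.6+[179.6,109.6],.114)
print(c,c.mean(0)); print(np.arctan2(-(c[0]-c[1])[0],(c[0]-c[1])[1]),np.arctan2(-(c[3]-c[2])[0],(c[3]-c[2])[1]))
E
```

```text
[0.     0.1572 0.034  0.3726 0.0969 0.5585 0.3407] 7.114527273976989e-07
[-0.      0.      1.5708]
[-0.     -0.      1.5708]
[-0.     -0.      1.5708]
[0.     0.     1.5708]
[[0.4725 0.255  0.114 ]
 [0.4654 0.0809 0.114 ]
 [0.5863 0.0768 0.114 ]
 [0.5879 0.2432 0.114 ]] [0.528 0.164 0.114]
-0.041246638449707856 -0.009560102437540437
```

```bash
cat > ov.py <<'E'
from h import *
D=pickle.load(open('d0.pkl','rb'))
def E2W(o,yaw,pts): return R.from_euler('z',yaw).apply(np.array(pts,float)/1000)+[o[0],o[1],0]
def panel(name,x0,y0,x1,y1,sc,o,yaw):
    d=D[name]; f=d['frame'][y0:y1,x0:x1].astype(float); f=(255*np.clip(f/110,0,1)**.6).astype(np.uint8)
    a=cv2.resize(f,None,fx=sc,fy=sc,interpolation=cv2.INTER_CUBIC); b=a.copy()
    def line(P,c):
        q=(proj(d,E2W(o,yaw,P))-[x0-.5,y0-.5])*sc
        cv2.polylines(b,[q.astype(int).reshape(-1,1,2)],False,c,1)
    u=np.array([-.5,0,.866]);n=np.array([.866,0,.5]);l0=np.array([20,0,30.]);Y=lambda y:np.array([0,y,0])
    line([l0+Y(-100),l0+u*75+Y(-100),l0+u*75+Y(100),l0+Y(100),l0+Y(-100)],(0,255,255))
    line([l0+n*28+u*12+Y(-100),l0+n*28+u*12+Y(100)],(0,255,0))
    line([l0+Y(-87.5),l0+u*55+Y(-87.5),l0+u*55+n*28+Y(-87.5),l0+n*28+Y(-87.5)],(255,255,0))
    line([l0+Y(125),l0+u*55+Y(125),l0+u*55+n*28+Y(125),l0+n*28+Y(125)],(255,0,255))
    return np.hstack([a,b])
import sys
o=(float(sys.argv[1]),float(sys.argv[2])); yaw=float(sys.argv[3])
A=panel('side',300,205,435,335,2.9,o,yaw); B=panel('top',325,190,425,242,3.9,o,yaw)
h=np.zeros((A.shape[0]+B.shape[0],800,3),np.uint8); h[:A.shape[0],:A.shape[1]]=A[:,:800]; h[A.shape[0]:,:B.shape[1]]=B[:,:800]
cv2.imwrite('pics/'+sys.argv[4],h[:,:,::-1]); print(h.shape)
E
python3 ov.py .562 -.238 .061 ov1.png
cat > plan.py <<'E'
from h import *
np.set_printoptions(precision=2,suppress=True)
p=pickle.load(open('p.pkl','rb')); OFF=R.from_euler('z',np.pi/2)
tin0=R.from_euler('z',-.02); c0=np.array([.523,.161,.107])
eR=R.from_euler('z',.061); eO=np.array([.562,-.238,0])
tinC=eR*R.from_matrix(np.array([[.5,0,-.866],[0,-1,0],[-.866,0,-.5]]).T); cC=eO+eR.apply([-.005,.012,.088])
def tool(phi,flip): # tool axes in tin frame
    z=np.array([np.cos(phi),np.sin(phi),0]); y=np.array([0,0,1.])*flip; return R.from_matrix(np.c_[np.cross(y,z),y,z])
if __name__=='__main__':
  for deg in range(-100,101,10):
    ph=np.radians(deg); t=np.array([np.cos(ph),np.sin(ph),0])
    hp=np.array([-.0425,.06*-np.sign(np.round(np.sin(ph),2))*(abs(deg)>35),0]); tc=hp+.0187*t
    for fl in (1,-1):
        r=[]
        for (Rt,c) in ((tin0,c0),(tinC,cC+[0,0,.0])):
            r.append(iks(c+Rt.apply(tc),Rt*tool(ph,fl)*OFF.inv()*OFF,p,25))
        print(deg,fl,len(r[0]),len(r[1]))
        if r[0] and r[1]: print(np.array(r[0]),'\n   ->\n',np.array(r[1]))
E
sed -i 's/r\*R.from_euler(.z.,q\[5\])$/r*R.from_euler("z",q[5]+np.pi\/2)/' h.py; sed -i 's/\*OFF.inv()\*OFF//' plan.py; python3 plan.py
```

```text
(580, 800, 3)
-100 1 1 1
[[ 0.74  0.85  1.1  -1.11  2.41  2.16]] 
   ->
 [[-0.84  1.1   0.76  1.41  2.56  2.32]]
-100 -1 1 1
[[ 0.74  0.85  1.1  -1.11  2.41 -0.99]] 
   ->
 [[-0.84  1.1   0.76  1.41  2.56 -0.82]]
-90 1 1 1
[[ 0.79  0.77  1.22 -1.16  2.29  2.15]] 
   ->
 [[-0.87  0.99  0.84  1.24  2.46  2.2 ]]
-90 -1 1 1
[[ 0.79  0.77  1.22 -1.16  2.29 -0.99]] 
   ->
 [[-0.87  0.99  0.84  1.24  2.46 -0.94]]
-80 1 1 1
[[ 0.85  0.69  1.35 -1.21  2.18  2.15]] 
   ->
 [[-0.89  0.87  0.94  1.1   2.34  2.11]]
-80 -1 1 1
[[ 0.85  0.69  1.35 -1.21  2.18 -0.99]] 
   ->
 [[-0.89  0.87  0.94  1.1   2.34 -1.03]]
-70 1 1 1
[[ 0.9   0.59  1.49 -1.27  2.06  2.16]] 
   ->
 [[-0.91  0.74  1.05  1.    2.22  2.05]]
-70 -1 1 1
[[ 0.9   0.59  1.49 -1.27  2.06 -0.98]] 
   ->
 [[-0.91  0.74  1.05  1.    2.22 -1.09]]
-60 1 1 1
[[ 0.94  0.5   1.63 -1.33  1.94  2.17]] 
   ->
 [[-0.92  0.6   1.16  0.91  2.08  2.02]]
-60 -1 1 1
[[ 0.94  0.5   1.63 -1.33  1.94 -0.97]] 
   ->
 [[-0.92  0.6   1.16  0.91  2.08 -1.12]]
-50 1 1 1
[[ 0.97  0.39  1.78 -1.4   1.81  2.19]] 
   ->
 [[-0.92  0.46  1.27  0.84  1.94  2.  ]]
-
[... 1092 characters left out ...]
-1 1 1
[[-0.6  -0.06  2.3   1.53  1.62  0.9 ]] 
   ->
 [[ 0.16 -0.16  2.03 -1.18  1.28  0.8 ]]
70 1 1 1
[[-0.58  0.09  2.15  1.44  1.74 -2.25]] 
   ->
 [[ 0.21  0.    1.98 -1.31  1.42 -2.21]]
70 -1 1 1
[[-0.58  0.09  2.15  1.44  1.74  0.89]] 
   ->
 [[ 0.21  0.    1.98 -1.31  1.42  0.93]]
80 1 1 1
[[-0.55  0.22  2.    1.35  1.85 -2.25]] 
   ->
 [[ 0.23  0.16  1.91 -1.4   1.57 -2.11]]
80 -1 1 1
[[-0.55  0.22  2.    1.35  1.85  0.89]] 
   ->
 [[ 0.23  0.16  1.91 -1.4   1.57  1.03]]
90 1 1 1
[[-0.5   0.33  1.86  1.28  1.96 -2.25]] 
   ->
 [[ 0.23  0.32  1.83 -1.48  1.71 -2.03]]
90 -1 1 1
[[-0.5   0.33  1.86  1.28  1.96  0.9 ]] 
   ->
 [[ 0.23  0.32  1.83 -1.48  1.71  1.11]]
100 1 1 0
100 -1 1 0
```

View pics/ov1.png

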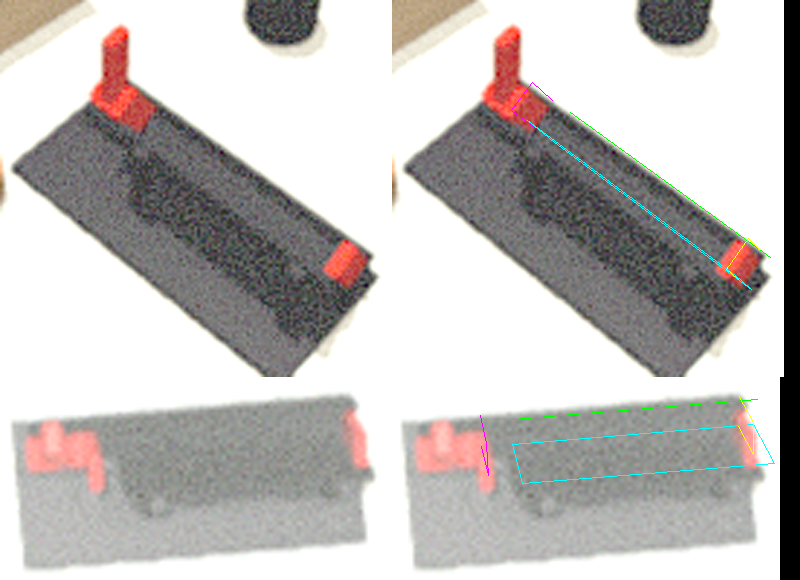

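The enhanced crops show that the cheek, stop and plate's top corner lie about 8 mm further left and nearer the robot than my guess. I'll shift the model and check once more.

```bash
sed -i 's/Y(125)/Y(115)/g' ov.py; python3 ov.py .554 -.230 .061 ov2.png
```

```text
(580, 800, 3)
```

View pics/ov2.png

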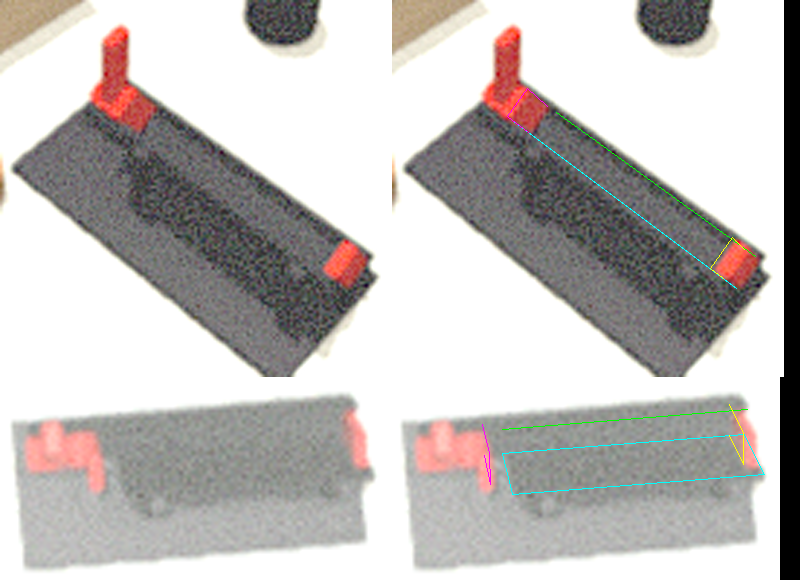

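```bash
cat >> plan.py <<'E'
eO=np.array([.553,-.231,0]); 
PH=np.radians(-60); HP=np.array([-.046,.06,0])
def tp(Rt,c,back=0):
    t=np.array([np.cos(PH),np.sin(PH),0]); return c+Rt.apply(HP+(.0187-back)*t), Rt*tool(PH,-1)
def rows(P0,R0,poses,dec=3):
    import json
    out=[];P=np.array(P0,float);r=R0
    for Pn,Rn in poses:
        d=np.round(Pn-P,dec); w=np.round((Rn*r.inv()).as_rotvec(),dec)
        out.append([d.tolist(),w.tolist()]); P=P+d; r=R.from_rotvec(w)*r
    m=max(np.linalg.norm(o[0]) for o in out),max(np.linalg.norm(o[1]) for o in out)
    print('n',len(out),'max',np.round(m,4),'end',np.round(P,4))
    for i in range(0,len(out),5): print(json.dumps(out[i:i+5]))
def jpath(qa,qb,n):
    s=(1-np.cos(np.linspace(0,np.pi,n+1)[1:]))/2; s=.5*s+.5*np.linspace(0,1,n+1)[1:]
    return [fk(qa+(qb-qa)*x,p) for x in s]
E
python3 - <<'E'
from plan import *
o=ctrl.get_obs(); q=o['joint_pos']
Pa,Ra=tp(tin0,c0); Pb,Rb=tp(tin0,c0,.12)
qa=iks(Pa,Ra,p,20); qb=iks(Pb,Rb,p,20); print(Pa,Pb,qa,qb)
qb=min(qb,key=lambda x:abs(x-q).max())
path=jpath(q,qb,14)
print(np.array([x[0] for x in path])[::2])
rows(*fk(q,p),path)
print(fk(q,p)[0],o['tcp_pos'])
E
```

```text
[0.49 0.21 0.11] [0.43 0.31 0.11] [array([ 0.94,  0.49,  1.64, -1.33,  1.94, -0.96])] [array([ 1.11,  0.63,  1.44, -1.25,  2.09, -0.99])]
[[0.47 0.16 0.19]
 [0.46 0.15 0.16]
 [0.46 0.16 0.13]
 [0.46 0.17 0.12]
 [0.46 0.2  0.11]
 [0.45 0.25 0.11]
 [0.44 0.29 0.11]]
n 14 max [0.02 0.15] end [0.43 0.31 0.11]
[[[-0.001, -0.001, -0.012], [-0.059, 0.039, 0.008]], [[-0.002, -0.0, -0.015], [-0.079, 0.047, 0.011]], [[-0.002, -0.001, -0.015], [-0.098, 0.05, 0.012]], [[-0.001, -0.0, -0.014], [-0.116, 0.049, 0.015]], [[-0.001, 0.002, -0.012], [-0.133, 0.041, 0.018]]]
[[[0.0, 0.005, -0.009], [-0.144, 0.029, 0.021]], [[0.001, 0.009, -0.006], [-0.151, 0.013, 0.025]], [[0.0, 0.014, -0.003], [-0.151, -0.004, 0.029]], [[-0.001, 0.019, -0.001], [-0.144, -0.02, 0.033]], [[-0.003, 0.022, -0.001], [-0.133, -0.034, 0.036]]]
[[[-0.005, 0.024, -0.001], [-0.115, -0.041, 0.037]], [[-0.007, 0.023, -0.001], [-0.097, -0.044, 0.037]], [[-0.009, 0.021, -0.002], [-0.077, -0.042, 0.034]], [[-0.007, 0.017, -0.002], [-0.057, -0.036, 0.028]]]
[0.47 0.16 0.2 ] [0.47 0.16 0.2 ]
```

Run:
```python
from plan import *
o=ctrl.get_obs(); q=o['joint_pos']; P0,R0=fk(q,p)
V=P0+[-.05,.19,.04]; qv,e=ik(V,R0,p,q); print(qv,e)
Pb,Rb=tp(tin0,c0,.12); qb,e=ik(Pb,Rb,p,[1.11,.63,1.44,-1.25,2.09,-.99])
path=jpath(qv,qb,19); print(np.array([x[0] for x in path])[::3])
rows(V,R0,path)
```

```text
[ 0.83 -0.34  1.67 -0.33  1.51 -0.74] 5.636205120835689e-10
[[0.42 0.34 0.23]
 [0.43 0.32 0.2 ]
 [0.44 0.3  0.16]
 [0.44 0.29 0.13]
 [0.44 0.29 0.12]
 [0.44 0.3  0.11]
 [0.43 0.31 0.11]]
n 19 max [0.02 0.11] end [0.43 0.31 0.11]
[[[0.002, -0.004, -0.01], [-0.049, 0.007, 0.003]], [[0.003, -0.005, -0.011], [-0.059, 0.008, 0.004]], [[0.003, -0.006, -0.012], [-0.071, 0.01, 0.004]], [[0.003, -0.007, -0.013], [-0.08, 0.009, 0.006]], [[0.002, -0.008, -0.012], [-0.088, 0.01, 0.006]]]
[[[0.003, -0.007, -0.013], [-0.096, 0.009, 0.007]], [[0.003, -0.007, -0.011], [-0.102, 0.007, 0.009]], [[0.002, -0.007, -0.01], [-0.106, 0.006, 0.008]], [[0.002, -0.005, -0.008], [-0.108, 0.004, 0.009]], [[0.001, -0.004, -0.007], [-0.108, 0.001, 0.01]]]
[[[0.001, -0.002, -0.005], [-0.106, -0.002, 0.01]], [[0.0, -0.0, -0.005], [-0.102, -0.005, 0.01]], [[-0.0, 0.001, -0.003], [-0.097, -0.007, 0.011]], [[-0.002, 0.003, -0.003], [-0.09, -0.009, 0.01]], [[-0.001, 0.004, -0.003], [-0.082, -0.011, 0.01]]]
[[[-0.003, 0.005, -0.002], [-0.073, -0.012, 0.009]], [[-0.002, 0.004, -0.002], [-0.063, -0.011, 0.009]], [[-0.003, 0.005, -0.002], [-0.053, -0.011, 0.008]], [[-0.002, 0.004, -0.002], [-0.043, -0.01, 0.007]]]
```

Emit:
{"name": "move_arm", "arguments": {"targets": [[[-0.01,0.038,0.008],[0,0,0]],[[-0.01,0.038,0.008],[0,0,0]],[[-0.01,0.038,0.008],[0,0,0]],[[-0.01,0.038,0.008],[0,0,0]],[[-0.01,0.038,0.008],[0,0,0]]]}}

```text
time: 4.7
tcp_pos: [0.4256, 0.3498, 0.2453]
tool_rot: [0.043, 2.701, 0.003]
force: [0.8, 0.7, 0.4]
width: 0.0854
grip_force: 0.0
```

Emit:
{"name": "move_arm", "arguments": {"targets": [[[0.002,-0.004,-0.01],[-0.049,0.007,0.003]],[[0.003,-0.005,-0.011],[-0.059,0.008,0.004]],[[0.003,-0.006,-0.012],[-0.071,0.01,0.004]],[[0.003,-0.007,-0.013],[-0.08,0.009,0.006]],[[0.002,-0.008,-0.012],[-0.088,0.01,0.006]]]}}

```text
time: 5.12
tcp_pos: [0.4398, 0.3182, 0.1864]
tool_rot: [-0.095, 2.705, -0.468]
force: [0.4, -0.2, -0.4]
width: 0.085
grip_force: 0.0
```

Emit:
{"name": "move_arm", "arguments": {"targets": [[[0.003,-0.007,-0.013],[-0.096,0.009,0.007]],[[0.003,-0.007,-0.011],[-0.102,0.007,0.009]],[[0.002,-0.007,-0.01],[-0.106,0.006,0.008]],[[0.002,-0.005,-0.008],[-0.108,0.004,0.009]],[[0.001,-0.004,-0.007],[-0.108,0.001,0.01]]]}}

```text
time: 5.53
tcp_pos: [0.4508, 0.2882, 0.1372]
tool_rot: [-0.298, 2.531, -1.153]
force: [-0.4, 0.4, 0.3]
width: 0.0855
grip_force: 0.0
```

Emit:
{"name": "move_arm", "arguments": {"targets": [[[0.001,-0.002,-0.005],[-0.106,-0.002,0.01]],[[0.0,0.0,-0.005],[-0.102,-0.005,0.01]],[[0.0,0.001,-0.003],[-0.097,-0.007,0.011]],[[-0.002,0.003,-0.003],[-0.09,-0.009,0.01]],[[-0.001,0.004,-0.003],[-0.082,-0.011,0.01]]]}}

```text
time: 5.95
tcp_pos: [0.4483, 0.2946, 0.1174]
tool_rot: [-0.448, 2.176, -1.716]
force: [0.5, 0.1, -0.4]
width: 0.0857
grip_force: 0.0
```

Emit:
{"name": "move_arm", "arguments": {"targets": [[[-0.003,0.005,-0.002],[-0.073,-0.012,0.009]],[[-0.002,0.004,-0.002],[-0.063,-0.011,0.009]],[[-0.003,0.005,-0.002],[-0.053,-0.011,0.008]],[[-0.002,0.004,-0.002],[-0.043,-0.01,0.007]],[[0,0,0],[0,0,0]]]}}

```text
time: 6.37
tcp_pos: [0.4376, 0.3121, 0.1072]
tool_rot: [-0.5, 1.937, -1.951]
force: [0.4, -0.6, -0.4]
width: 0.0849
grip_force: 0.0
```

Run:
```python
from plan import *
np.set_printoptions(precision=4,suppress=True)
o=ctrl.get_obs(); q=o['joint_pos']; r=R.from_rotvec(o['tool_rot'])
Pb,Rb=tp(tin0,c0,.12); Pa,_=tp(tin0,c0)
print(q,o['tcp_pos'],o['force'],'want',Pb,Pa,(Rb*r.inv()).as_rotvec(),r.as_matrix())
d=snap('side','s3'); t=snap('top','t3')
a=cv2.resize(d['frame'][110:270,150:370],None,fx=2.7,fy=2.7,interpolation=cv2.INTER_CUBIC)[:350]
b=cv2.resize(t['frame'][165:250,180:400],None,fx=2.7,fy=2.7,interpolation=cv2.INTER_CUBIC)
h=np.vstack([a,b]); print(h.shape,a.shape); cv2.imwrite('pics/s3c.png',cv2.convertScaleAbs(h,alpha=1.4)[:,:,::-1])
```

```text
[ 1.0976  0.6434  1.4211 -1.2633  2.0937 -1.0024] [0.4376 0.3121 0.1072] [ 0.3907 -0.5543 -0.3538] want [0.4293 0.3106 0.107 ] [0.4872 0.2055 0.107 ] [ 0.0082 -0.0029  0.0053] [[-0.8784 -0.0029  0.4779]
 [-0.4779 -0.0082 -0.8784]
 [ 0.0065 -1.      0.0058]]
(580, 594, 3) (350, 594, 3)
```

View pics/s3c.png

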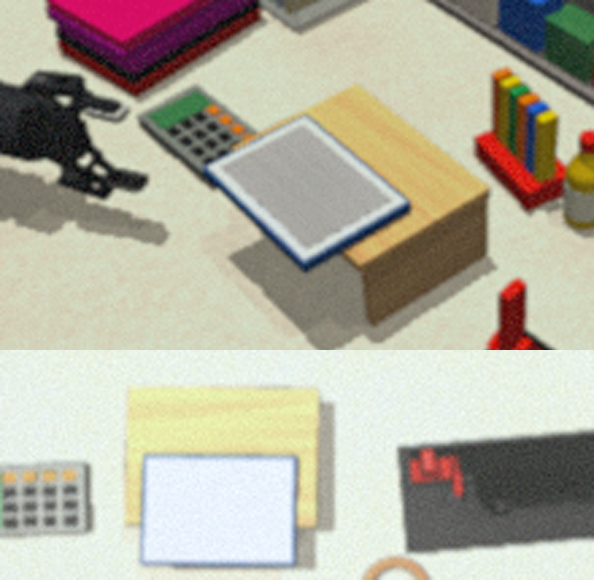

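The tin lies flat with about 44 mm overhanging the front edge. The gripper is horizontal to its left with the fingers above and below. In the top panel the tin's corners are (140,562), (294,566), (297,457) and (144,455).

Run:
```python
from plan import *
np.set_printoptions(precision=4,suppress=True)
T=pickle.load(open('d0.pkl','rb'))['top']
c=onz(T,(np.array([(140,563),(294,566),(297,457),(144,455)])-[0,350])/2.7+[179.7,164.7],.114); print(c,c.mean(0))
print(onz(T,(np.array([(126,527),(318,528)])-[0,350])/2.7+[179.7,164.7],.1))
print(np.arctan2(-(c[0]-c[1])[0],(c[0]-c[1])[1]),np.arctan2(-(c[3]-c[2])[0],(c[3]-c[2])[1]))
```

```text
[[0.4629 0.2492 0.114 ]
 [0.4565 0.0759 0.114 ]
 [0.5794 0.071  0.114 ]
 [0.5849 0.2447 0.114 ]] [0.5209 0.1602 0.114 ]
[[0.5043 0.2677 0.1   ]
 [0.4993 0.0489 0.1   ]]
-0.036945255778958526 -0.03186300236060938
```

```bash
sed -i "s/tin0=.*/tin0=R.from_euler('z',-.03); c0=np.array([.5215,.161,.107])/" plan.py
python3 - <<'E'
from plan import *
o=ctrl.get_obs(); P0,R0=o['tcp_pos'],R.from_rotvec(o['tool_rot'])
Pa,Ra=tp(tin0,c0); Pb,_=tp(tin0,c0,.12)
rows(P0,R0,[(Pb,Ra)]+[(Pb+(Pa-Pb)*s,Ra) for s in (.2,.45,.7,.9,1)])
E
```

```text
n 6 max [0.03 0.  ] end [0.49 0.21 0.11]
[[[-0.009, -0.001, -0.002], [0.002, -0.001, -0.004]], [[0.011, -0.021, -0.0], [-0.0, 0.0, 0.0]], [[0.015, -0.026, -0.0], [-0.0, 0.0, 0.0]], [[0.014, -0.027, -0.0], [-0.0, 0.0, 0.0]], [[0.011, -0.021, -0.0], [-0.0, 0.0, 0.0]]]
[[[0.006, -0.01, -0.0], [-0.0, 0.0, 0.0]]]
```

Emit:
{"name": "move_arm", "arguments": {"targets": [[[-0.009,-0.001,-0.002],[0.002,-0.001,-0.004]],[[0.011,-0.021,0],[0,0,0]],[[0.015,-0.026,0],[0,0,0]],[[0.014,-0.027,0],[0,0,0]],[[0.011,-0.021,0],[0,0,0]]]}}

```text
time: 6.88
tcp_pos: [0.4806, 0.2146, 0.1093]
tool_rot: [-0.486, 1.947, -1.942]
force: [0.2, 0.4, -0.2]
width: 0.0855
grip_force: 0.0
```

Emit:
{"name": "move_arm", "arguments": {"targets": [[[0.006,-0.01,0],[0,0,0]],[[0,0,0],[0,0,0]]]}}

```text
time: 7.05
tcp_pos: [0.4866, 0.2041, 0.1093]
tool_rot: [-0.485, 1.948, -1.944]
force: [-0.9, 0.5, -0.4]
width: 0.0857
grip_force: 0.0
```

Emit:
{"name": "move_arm", "arguments": {"targets": [[[0,0,0],[0,0,0]],[[0,0,0],[0,0,0]],[[0,0,0],[0,0,0]],[[0,0,0],[0,0,0]],[[0,0,0],[0,0,0]]], "claw": 0.03, "newtons": 30}}

```text
time: 7.47
tcp_pos: [0.4861, 0.207, 0.1084]
tool_rot: [-0.49, 1.944, -1.944]
force: [-0.5, 0.1, 0.3]
width: 0.0301
grip_force: 0.0
```

Emit:
{"name": "move_arm", "arguments": {"targets": [[[0,0,-0.001],[0,0,0]],[[0,0,0],[0,0,0]],[[0,0,0],[0,0,0]],[[0,0,0],[0,0,0]],[[0,0,0],[0,0,0]]], "claw": 0.0, "newtons": 40}}

```text
time: 7.88
tcp_pos: [0.4863, 0.2061, 0.1072]
tool_rot: [-0.49, 1.945, -1.944]
force: [0.2, 0.3, -1.7]
width: 0.0136
grip_force: 42.8
```

Emit:
{"name": "move_arm", "arguments": {"targets": [[[0,0,0],[0,0,0]],[[0,0,0],[0,0,0]],[[0,0,0],[0,0,0]]], "newtons": 100}}

```text
time: 8.13
tcp_pos: [0.4863, 0.206, 0.1073]
tool_rot: [-0.489, 1.945, -1.944]
force: [-0.3, -0.4, -1.7]
width: 0.0127
grip_force: 97.4
```

Emit:
{"name": "move_arm", "arguments": {"targets": [[[0,0,0.008],[0,0,0]],[[0,0,0.015],[0,0,0]],[[0,0,0.015],[0,0,0]],[[0,0,0.015],[0,0,0]],[[0,0,0.01],[0,0,0]]]}}

```text
time: 8.55
tcp_pos: [0.4864, 0.2061, 0.1724]
tool_rot: [-0.487, 1.945, -1.943]
force: [0.8, -0.3, -3.3]
width: 0.0128
grip_force: 97.6
```

Run:
```python
from h import *
np.set_printoptions(precision=4,suppress=True)
o=ctrl.get_obs(); print(o['joint_pos'],o['tcp_pos'],o['wrist_torque'],o['force'],R.from_rotvec(o['tool_rot']).as_matrix())
```

```text
[ 0.9435  0.3843  1.6364 -1.3635  1.973  -1.0756] [0.4864 0.2061 0.1724] [0.9439 0.5302 0.03  ] [ 0.8031 -0.3492 -3.3041] [[-0.8806  0.0023  0.4738]
 [-0.4738  0.0016 -0.8806]
 [-0.0028 -1.     -0.0003]]
```

```bash
cat >> plan.py <<'E'
Pg=np.array([.4863,.206,.1073]); Rg=R.from_rotvec([-.489,1.945,-1.944])
hR=tin0.inv()*Rg; hP=tin0.inv().apply(Pg-c0)   # tool in tin
def tool_for(Rt,c): return c+Rt.apply(hP), Rt*hR
def tin_of(P,r): Rt=r*hR.inv(); return P-Rt.apply(hP),Rt
U=eR.apply([-.5,0,.866]); N=eR.apply([.866,0,.5])
def seat(y=.012,u=0,n=0): return eO+eR.apply([-.005,y,.088])+U*u+N*n
CORN=np.array([[a*.0625,b*.0875,c*.007] for a in(1,-1) for b in(1,-1) for c in(1,-1)])
def report(path):
    for P,r in path:
        c,Rt=tin_of(P,r); k=c+Rt.apply(CORN); print(np.round(np.r_[P,c,k.min(0),k.max(0)],3))
E
python3 - <<'E'
from plan import *
np.set_printoptions(precision=3,suppress=True)
o=ctrl.get_obs(); q=o['joint_pos']
print('hold in tin',hP, hR.as_matrix())
Pc,Rc=tool_for(tinC,seat(.012,.06,.012)); s=iks(Pc,Rc,p,30); print('pre',Pc,np.array(s))
Pf,Rf=tool_for(tinC,seat(.012,0,0)); s2=iks(Pf,Rf,p,30); print('fin',Pf,np.array(s2))
qc=s[0]
P0,R0=fk(q,p); ql,e=ik(P0+[-.02,0.0,.13],R0,p,q); print('lift',ql,e)
qm=(ql+qc)/2; 
path=jpath(ql,qc,30); report(path[::2])
rows(P0+[-.02,0,.13],R0,path)
E
```

```text
hold in tin [-0.037  0.044  0.   ] [[-0.866  0.001  0.5  ]
 [-0.5    0.001 -0.866]
 [-0.001 -1.    -0.   ]]
pre [ 0.512 -0.265  0.177] [[-0.951  0.489  1.199  0.93   2.15  -1.074]]
fin [ 0.531 -0.264  0.119] [[-0.929  0.569  1.198  0.904  2.083 -1.132]]
lift [ 0.971  0.183  1.616 -1.454  2.035 -1.311] 1.2838645155568348e-11
[0.471 0.19  0.29  0.504 0.144 0.288 0.435 0.051 0.277 0.573 0.236 0.299]
[0.478 0.153 0.261 0.505 0.103 0.253 0.427 0.005 0.232 0.584 0.201 0.274]
[ 0.481  0.111  0.226  0.5    0.059  0.212  0.411 -0.043  0.179  0.589
  0.16   0.245]
[ 0.477  0.068  0.188  0.486  0.016  0.166  0.388 -0.086  0.12   0.584
  0.118  0.212]
[ 0.467  0.029  0.149  0.465 -0.02   0.12   0.36  -0.116  0.061  0.569
  0.076  0.179]
[ 0.454 -0.001  0.113  0.441 -0.043  0.077  0.333 -0.126  0.006  0.548
  0.04   0.148]
[ 0.444 -0.023  0.085  0.421 -0.054  0.042  0.315 -0.116 -0.039  0.528
  0.008  0.123]
[ 0.441 -0.038  0.066  0.412 -0.055  0.019  0.31  -0.097 -0.068  0.514
 -0.014  0.107]
[ 0.447 -0.052  0.058  0.417 -0.054  0.009  0.323 -0.113 -0.081  0.511
  0.004  0.099]
[ 0.461 -0.071  0
[... 1378 characters left out ...]
.004, -0.007, -0.002], [0.093, -0.011, -0.107]], [[0.007, -0.009, 0.0], [0.091, -0.018, -0.104]], [[0.007, -0.01, 0.004], [0.087, -0.024, -0.102]], [[0.009, -0.012, 0.005], [0.084, -0.029, -0.097]]]
[[[0.009, -0.015, 0.008], [0.078, -0.034, -0.093]], [[0.009, -0.016, 0.01], [0.073, -0.037, -0.089]], [[0.008, -0.019, 0.011], [0.068, -0.04, -0.083]], [[0.007, -0.019, 0.012], [0.061, -0.041, -0.077]], [[0.005, -0.02, 0.012], [0.055, -0.042, -0.072]]]
[[[0.004, -0.021, 0.013], [0.048, -0.041, -0.065]], [[0.002, -0.02, 0.012], [0.042, -0.04, -0.059]], [[0.0, -0.019, 0.012], [0.036, -0.038, -0.053]], [[-0.0, -0.018, 0.01], [0.031, -0.035, -0.046]], [[-0.001, -0.016, 0.01], [0.026, -0.031, -0.04]]]
```

Run:
```python
from plan import *
np.set_printoptions(precision=3,suppress=True)
o=ctrl.get_obs(); q=o['joint_pos']; P0,R0=fk(q,p)
L=P0+[-.02,0,.14]; ql,e=ik(L,R0,p,q); print('lift',ql,e)
Pc,Rc=tool_for(tinC,seat(.012,.14,.02)); qc=iks(Pc,Rc,p,30)[0]; print('hi',Pc,qc)
n=35; path=[]; qq=ql.copy(); Qs=[]
for i,(P,r) in enumerate(jpath(ql,qc,n)):
    s=(i+1)/n; s=.5*s+.25*(1-np.cos(np.pi*s)); P=L+(Pc-L)*s+[0,0,.04*np.sin(np.pi*s)]
    qq,e=ik(P,r,p,qq); Qs.append(qq); assert e<1e-3,(i,e); path.append((P,r))
Qs=np.array(Qs); print(np.abs(np.diff(Qs,axis=0)).max(0)*12, Qs.min(0),Qs.max(0))
report(path[::3]); rows(L,R0,path)
```

```text
lift [ 0.971  0.173  1.609 -1.462  2.037 -1.331] 9.35366502665908e-10
hi [ 0.479 -0.268  0.251] [-0.991  0.393  1.189  0.973  2.244 -0.997]
[1.015 0.16  0.573 1.441 0.425 0.655] [-0.991  0.176  0.91  -1.433  2.054 -1.47 ] [ 0.952  0.393  1.583  0.973  2.552 -0.941]
[0.467 0.199 0.313 0.5   0.152 0.311 0.431 0.061 0.301 0.569 0.244 0.322]
[0.467 0.171 0.317 0.493 0.121 0.307 0.411 0.022 0.284 0.574 0.22  0.331]
[ 0.468  0.136  0.321  0.482  0.084  0.303  0.388 -0.019  0.262  0.576
  0.186  0.343]
[ 0.469  0.094  0.325  0.469  0.044  0.297  0.364 -0.053  0.239  0.573
  0.142  0.354]
[ 0.471  0.046  0.326  0.456  0.006  0.289  0.348 -0.074  0.216  0.563
  0.086  0.363]
[ 0.472 -0.005  0.324  0.446 -0.03   0.28   0.342 -0.08   0.195  0.551
  0.02   0.365]
[ 0.473 -0.057  0.318  0.444 -0.063  0.269  0.349 -0.121  0.178  0.539
 -0.004  0.359]
[ 0.475 -0.108  0.306  0.449 -0.095  0.257  0.367 -0.17   0.168  0.53
 -0.02   0.347]
[ 0.476 -0.155  0.292  0.459 -0.127  0.246  0.391 -0.211  0.162  0.527
 -0.044  0.33 ]
[ 0.477 -0.198  0.278  0.471 -0.16   0.235  0.414 -0.246  0.158  0.528
 -0.073
[... 1269 characters left out ...]
0.017, -0.004], [0.076, -0.022, -0.085]], [[0.001, -0.016, -0.004], [0.072, -0.025, -0.081]], [[0.0, -0.016, -0.005], [0.069, -0.029, -0.078]], [[0.001, -0.015, -0.005], [0.065, -0.032, -0.074]]]
[[[-0.0, -0.015, -0.005], [0.06, -0.034, -0.07]], [[0.0, -0.014, -0.005], [0.056, -0.036, -0.066]], [[0.001, -0.014, -0.005], [0.052, -0.036, -0.061]], [[0.0, -0.012, -0.004], [0.046, -0.037, -0.057]], [[0.0, -0.012, -0.005], [0.042, -0.037, -0.053]]]
[[[0.001, -0.011, -0.004], [0.038, -0.036, -0.047]], [[-0.0, -0.01, -0.004], [0.032, -0.034, -0.044]], [[0.0, -0.009, -0.004], [0.029, -0.032, -0.039]], [[0.0, -0.008, -0.003], [0.024, -0.03, -0.034]], [[0.001, -0.008, -0.003], [0.021, -0.027, -0.03]]]
```

Emit:
{"name": "move_arm", "arguments": {"targets": [[[-0.004,0,0.028],[0,0,0]],[[-0.004,0,0.028],[0,0,0]],[[-0.004,0,0.028],[0,0,0]],[[-0.004,0,0.028],[0,0,0]],[[-0.004,0,0.028],[0,0,0]]]}}

```text
time: 8.97
tcp_pos: [0.4657, 0.2056, 0.3119]
tool_rot: [-0.489, 1.946, -1.945]
force: [-0.1, 1.2, -2.6]
width: 0.0129
grip_force: 97.7
```

Emit:
{"name": "move_arm", "arguments": {"targets": [[[0,-0.007,0.001],[0.025,0.023,-0.041]],[[0,-0.008,0.001],[0.029,0.025,-0.046]],[[0.001,-0.01,0.001],[0.034,0.028,-0.052]],[[0,-0.01,0.002],[0.037,0.028,-0.057]],[[0,-0.011,0.001],[0.042,0.03,-0.062]]]}}

```text
time: 9.38
tcp_pos: [0.4667, 0.1598, 0.3167]
tool_rot: [-0.345, 2.338, -1.914]
force: [0.4, 0.2, -2.4]
width: 0.0129
grip_force: 97.8
```

Emit:
{"name": "move_arm", "arguments": {"targets": [[[0.001,-0.011,0.001],[0.046,0.03,-0.067]],[[0,-0.013,0.002],[0.051,0.03,-0.071]],[[0,-0.013,0.001],[0.055,0.03,-0.076]],[[0.001,-0.014,0.001],[0.06,0.028,-0.08]],[[0,-0.015,0.001],[0.063,0.027,-0.083]]]}}

```text
time: 9.8
tcp_pos: [0.469, 0.0939, 0.3227]
tool_rot: [0.017, -2.518, 1.488]
force: [0.3, -0.2, -3.7]
width: 0.0131
grip_force: 97.6
```

Emit:
{"name": "move_arm", "arguments": {"targets": [[[0,-0.016,0.001],[0.067,0.024,-0.087]],[[0.001,-0.015,0.001],[0.071,0.021,-0.089]],[[0,-0.017,0],[0.074,0.019,-0.091]],[[0.001,-0.017,0],[0.076,0.014,-0.093]],[[0,-0.017,-0.001],[0.078,0.011,-0.094]]]}}

```text
time: 10.22
tcp_pos: [0.4713, 0.0115, 0.3241]
tool_rot: [-0.39, -2.468, 0.825]
force: [0.8, -0.3, -2.6]
width: 0.0127
grip_force: 97.6
```

Emit:
{"name": "move_arm", "arguments": {"targets": [[[0.001,-0.017,-0.001],[0.08,0.006,-0.094]],[[0,-0.017,-0.002],[0.081,0.001,-0.094]],[[0,-0.017,-0.002],[0.081,-0.003,-0.093]],[[0.001,-0.018,-0.003],[0.08,-0.008,-0.091]],[[0,-0.017,-0.003],[0.08,-0.013,-0.09]]]}}

```text
time: 10.63
tcp_pos: [0.4735, -0.0752, 0.3126]
tool_rot: [-0.769, -2.342, 0.13]
force: [1.0, 0.5, -3.5]
width: 0.0126
grip_force: 97.5
```

Emit:
{"name": "move_arm", "arguments": {"targets": [[[0.001,-0.017,-0.004],[0.077,-0.017,-0.087]],[[0,-0.017,-0.004],[0.076,-0.022,-0.085]],[[0.001,-0.016,-0.004],[0.072,-0.025,-0.081]],[[0,-0.016,-0.005],[0.069,-0.029,-0.078]],[[0.001,-0.015,-0.005],[0.065,-0.032,-0.074]]]}}

```text
time: 11.05
tcp_pos: [0.476, -0.1566, 0.2904]
tool_rot: [-1.061, -2.184, -0.514]
force: [0.6, 0.4, -2.8]
width: 0.0131
grip_force: 97.6
```

Emit:
{"name": "move_arm", "arguments": {"targets": [[[0,-0.015,-0.005],[0.06,-0.034,-0.07]],[[0,-0.014,-0.005],[0.056,-0.036,-0.066]],[[0.001,-0.014,-0.005],[0.052,-0.036,-0.061]],[[0,-0.012,-0.004],[0.046,-0.037,-0.057]],[[0,-0.012,-0.005],[0.042,-0.037,-0.053]]]}}

```text
time: 11.47
tcp_pos: [0.4767, -0.2234, 0.266]
tool_rot: [-1.248, -2.044, -1.033]
force: [0.2, 0.5, -2.3]
width: 0.0128
grip_force: 97.6
```

Emit:
{"name": "move_arm", "arguments": {"targets": [[[0.001,-0.011,-0.004],[0.038,-0.036,-0.047]],[[0,-0.01,-0.004],[0.032,-0.034,-0.044]],[[0,-0.009,-0.004],[0.029,-0.032,-0.039]],[[0,-0.008,-0.003],[0.024,-0.03,-0.034]],[[0.001,-0.008,-0.003],[0.021,-0.027,-0.03]]]}}

```text
time: 11.88
tcp_pos: [0.4784, -0.2688, 0.2476]
tool_rot: [-1.343, -1.952, -1.382]
force: [-0.1, 0.5, -2.5]
width: 0.013
grip_force: 97.7
```

Emit:
{"name": "move_arm", "arguments": {"targets": [[[0,0,0],[0,0,0]],[[0,0,0],[0,0,0]],[[0,0,0],[0,0,0]],[[0,0,0],[0,0,0]]]}}

```text
time: 12.22
tcp_pos: [0.4796, -0.2674, 0.2491]
tool_rot: [-1.339, -1.956, -1.379]
force: [-0.3, 0.7, -3.4]
width: 0.0128
grip_force: 97.7
```

Run:
```python
from plan import *
np.set_printoptions(precision=4,suppress=True)
o=ctrl.get_obs(); P0,R0=o['tcp_pos'],R.from_rotvec(o['tool_rot']); print(o['joint_pos'],P0,o['force'])
c,Rt=tin_of(P0,R0); er=eR.inv().apply(c-eO); print('tin in easel',er,'zang',np.arccos(Rt.as_matrix()[2,2]),'roterr',(tinC*Rt.inv()).as_rotvec())
d=snap('side','s4'); t=snap('top','t4')
D={'s':d,'t':t,'c':c,'R':Rt.as_rotvec()}; pickle.dump(D,open('d4.pkl','wb'))
def pan(d,x0,y0,x1,y1,sc):
    f=d['frame'][y0:y1,x0:x1].astype(float); f=(255*np.clip(f/140,0,1)**.7).astype(np.uint8)
    b=cv2.resize(f,None,fx=sc,fy=sc,interpolation=cv2.INTER_CUBIC)
    k=c+Rt.apply(CORN); q=((proj(d,k)-[x0-.5,y0-.5])*sc).astype(int)
    for i in range(8):
        for j in range(i):
            if bin(i^j).count('1')==1: cv2.line(b,tuple(map(int,q[i])),tuple(map(int,q[j])),(0,255,0),1)
    return b
a=pan(d,250,120,440,340,2.6); b=pan(t,320,170,430,260,3)
h=np.zeros((575,800,3),np.uint8); h[:min(572,a.shape[0]),:a.shape[1]]=a[:572]; h[:b.shape[0],a.shape[1]:]=b[:,:800-a.shape[1]]
cv2.imwrite('pics/s4c.png',h[:,:,::-1]); print(h.shape,a.shape)
```

```text
[-0.9894  0.3948  1.188   0.9692  2.2423 -1.0017] [ 0.4796 -0.2674  0.2491] [-0.3295  0.6887 -3.4299]
tin in easel [-0.0571  0.012   0.2175] zang 2.0951804400717995 roterr [ 0.0028  0.001  -0.0031]
(575, 800, 3) (572, 494, 3)
```

View pics/s4c.png

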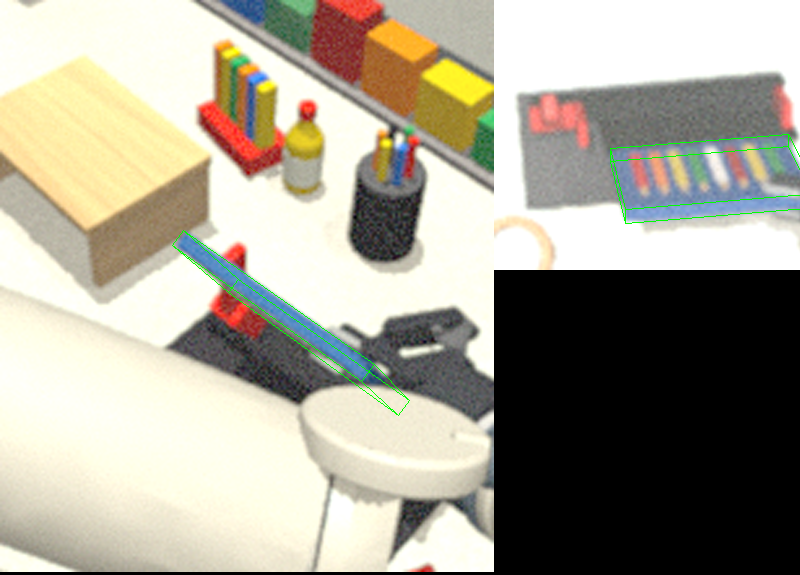

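The tin is turned over and its picture side faces the customers. The green model overlay fits it in both views (side-view corners at (185,232) to (408,402)), so I'll lower it along the slope.

Emit:
{"name": "move_arm", "arguments": {"targets": [[[0.009,0,-0.02],[0,0,0]],[[0.0085,0.001,-0.02],[0,0,0]],[[0.009,0,-0.02],[0,0,0]],[[0.0085,0.001,-0.02],[0,0,0]],[[0.0085,0.001,-0.0195],[0,0,0]]]}}

```text
time: 12.73
tcp_pos: [0.5235, -0.2644, 0.1483]
tool_rot: [-1.339, -1.955, -1.38]
force: [0.1, -0.5, -2.5]
width: 0.0128
grip_force: 97.6
```

Emit:
{"name": "move_arm", "arguments": {"targets": [[[0,0,0],[0,0,0]],[[0.0025,0,-0.0043],[0,0,0]],[[0.0025,0,-0.0043],[0,0,0]],[[0.0025,0,-0.0043],[0,0,0]],[[0,0,0],[0,0,0]]]}}

```text
time: 13.15
tcp_pos: [0.5306, -0.2651, 0.1363]
tool_rot: [-1.341, -1.955, -1.381]
force: [0.3, -0.8, -2.5]
width: 0.0127
grip_force: 97.8
```

```bash
cat > st.py <<'E'
from plan import *
np.set_printoptions(precision=4,suppress=True)
o=ctrl.get_obs(); P0,R0=o['tcp_pos'],R.from_rotvec(o['tool_rot'])
c,Rt=tin_of(P0,R0); d=c-seat(0); print('y,u,n',d@eR.apply([0,1,0]),d@U,d@N,'roterr',(tinC*Rt.inv()).as_rotvec(),'F',o['force'],'M',o['wrist_torque'],o['time'])
E
python3 st.py
```

```text
y,u,n 0.011223228842392087 0.014961959033876005 0.0075653030657040895 roterr [ 0.0019  0.0014 -0.0011] F [ 0.333  -0.7633 -2.5004] M [-0.9082  0.244   0.0214] 13.15
```

Emit:
{"name": "move_arm", "arguments": {"targets": [[[0.0015,0,-0.0026],[0,0,0]],[[0.0015,0,-0.0026],[0,0,0]],[[0.0015,0,-0.0026],[0,0,0]],[[0,0,0],[0,0,0]]]}}

```text
time: 13.48
tcp_pos: [0.5349, -0.2649, 0.1278]
tool_rot: [-1.341, -1.953, -1.382]
force: [-0.0, 0.5, -1.9]
width: 0.0134
grip_force: 97.8
```

Emit:
{"name": "move_arm", "arguments": {"targets": [[[0.001,0,-0.0017],[0,0,0]],[[0.0005,0,-0.0009],[0,0,0]],[[0,0,0],[0,0,0]]]}}

```text
time: 13.73
tcp_pos: [0.5363, -0.2649, 0.1254]
tool_rot: [-1.34, -1.953, -1.382]
force: [1.2, -0.3, -3.3]
width: 0.0128
grip_force: 97.8
```

```bash
python3 st.py
```

```text
y,u,n 0.011104065353315182 0.0027435518306919864 0.007118953852141048 roterr [ 0.0006  0.0007 -0.0012] F [ 1.2173 -0.2626 -3.3095] M [-0.9681  0.1699  0.0054] 13.7333
```

Nearly there; I'll go down in 1 mm steps.

Emit:
{"name": "move_arm", "arguments": {"targets": [[[0.0005,0,-0.0009],[0,0,0]],[[0.0005,0,-0.0009],[0,0,0]],[[0,0,0],[0,0,0]]]}}

```text
time: 13.98
tcp_pos: [0.5372, -0.265, 0.1243]
tool_rot: [-1.34, -1.954, -1.382]
force: [-1.3, -0.4, -1.2]
width: 0.0127
grip_force: 98.2
```

Emit:
{"name": "move_arm", "arguments": {"targets": [[[0.0005,0,-0.0009],[0,0,0]],[[0.0005,0,-0.0009],[0,0,0]],[[0,0,0],[0,0,0]]]}}

```text
time: 14.23
tcp_pos: [0.5373, -0.265, 0.1243]
tool_rot: [-1.336, -1.954, -1.383]
force: [-6.5, -0.6, 6.5]
width: 0.0131
grip_force: 99.0
```

```bash
python3 st.py
```

```text
y,u,n 0.01098747534538544 0.001397129281822558 0.007367883812631565 roterr [-0.0003  0.0021 -0.0037] F [-6.4566 -0.6173  6.5273] M [0.4559 0.5643 0.941 ] 14.2333
```

Emit:
{"name": "move_arm", "arguments": {"targets": [[[-0.0007,0,0.0013],[0,0,0]],[[-0.0017,0,-0.001],[0,0,0]],[[-0.0017,0,-0.001],[0,0,0]],[[0,0,0],[0,0,0]]]}}

```text
time: 14.57
tcp_pos: [0.5346, -0.265, 0.1228]
tool_rot: [-1.339, -1.956, -1.385]
force: [0.4, -0.8, 5.6]
width: 0.0124
grip_force: 98.5
```

Emit:
{"name": "move_arm", "arguments": {"targets": [[[-0.0009,0,-0.0005],[0,0,0]],[[-0.0009,0,-0.0005],[0,0,0]],[[0,0,0],[0,0,0]]]}}

```text
time: 14.82
tcp_pos: [0.5329, -0.265, 0.1218]
tool_rot: [-1.339, -1.956, -1.385]
force: [-0.0, -0.4, 5.5]
width: 0.013
grip_force: 98.4
```

```bash
python3 st.py
```

```text
y,u,n 0.011235186705031812 0.0012660971643626844 0.0024366398117213798 roterr [ 0.0007  0.0045 -0.0012] F [-0.0168 -0.4461  5.5279] M [ 0.4493 -0.3392 -0.027 ] 14.8167
```

Emit:
{"name": "move_arm", "arguments": {"targets": [[[-0.0009,0,-0.0005],[0,0,0]],[[-0.0009,0,-0.0005],[0,0,0]],[[0,0,0],[0,0,0]]]}}

```text
time: 15.07
tcp_pos: [0.5318, -0.265, 0.1212]
tool_rot: [-1.339, -1.957, -1.387]
force: [1.6, -0.7, 5.0]
width: 0.0128
grip_force: 98.4
```

Emit:
{"name": "move_arm", "arguments": {"targets": [[[-0.0009,0,-0.0005],[0,0,0]],[[-0.0009,0,-0.0005],[0,0,0]],[[0,0,0],[0,0,0]]]}}

```text
time: 15.32
tcp_pos: [0.5316, -0.265, 0.1211]
tool_rot: [-1.339, -1.961, -1.39]
force: [11.6, -0.6, 7.6]
width: 0.0125
grip_force: 98.5
```

```bash
python3 st.py
```

```text
y,u,n 0.011168985303772305 0.001169026342296714 0.001218324362975276 roterr [0.0026 0.0101 0.0006] F [11.6385 -0.6398  7.5681] M [ 0.8077 -1.1944 -1.0847] 15.3167
```

Emit:
{"name": "move_arm", "arguments": {"targets": [[[0.0007,0,0.0004],[0,0,0]],[[0,0,0],[0,0,0]],[[0,0,0],[0,0,0]]], "newtons": 20}}

```text
time: 15.57
tcp_pos: [0.5317, -0.265, 0.1211]
tool_rot: [-1.339, -1.959, -1.388]
force: [7.8, 0.2, 6.9]
width: 0.013
grip_force: 98.7
```

Emit:
{"name": "move_arm", "arguments": {"targets": [[[0,0,0],[0,0,0]],[[0,0,0],[0,0,0]],[[0,0,0],[0,0,0]]], "claw": 0.022}}

```text
time: 15.82
tcp_pos: [0.5293, -0.2648, 0.1182]
tool_rot: [-1.341, -1.953, -1.381]
force: [-0.2, -0.4, 0.2]
width: 0.0222
grip_force: 0.0
```

Emit:
{"name": "move_arm", "arguments": {"targets": [[[0,0,0],[0,0,0]],[[0,0,0],[0,0,0]],[[0,0,0],[0,0,0]],[[0,0,0],[0,0,0]]], "claw": 0.036}}

```text
time: 16.15
tcp_pos: [0.5294, -0.265, 0.1186]
tool_rot: [-1.341, -1.953, -1.382]
force: [0.2, 0.6, 0.9]
width: 0.0361
grip_force: 0.0
```

Run:
```python
from plan import *
np.set_printoptions(precision=4,suppress=True)
o=ctrl.get_obs(); P0,R0=o['tcp_pos'],R.from_rotvec(o['tool_rot']); print(P0,o['force'],o['grip_force'],o['width'],R0.as_matrix()[:,2],o['joint_pos'])
d=snap('side','s5'); t=snap('top','t5'); pickle.dump({'s':d,'t':t},open('d5.pkl','wb'))
# blue mask extents vs predicted seated tin
for n,d in(('side',d),('top',t)):
    h=cv2.cvtColor(d['frame'],cv2.COLOR_RGB2HSV); m=((h[...,0]>98)&(h[...,0]<125)&(h[...,1]>110)&(h[...,2]>40)).astype(np.uint8)
    k=seat(.011)+tinC.apply(CORN); q=proj(d,k); lo,hi=q.min(0).astype(int)-12,q.max(0).astype(int)+12
    mm=np.zeros_like(m); mm[lo[1]:hi[1],lo[0]:hi[0]]=m[lo[1]:hi[1],lo[0]:hi[0]]
    ys,xs=np.nonzero(mm); print(n,len(xs),'pred',q.min(0),q.max(0)); 
    if len(xs): print('blue',np.percentile(xs,[1,99]),np.percentile(ys,[1,99]),'meas box',cv2.minAreaRect(np.c_[xs,ys].astype(np.float32)))
    print('pred corners',q[[0,2,4,6]])
```

```text
[ 0.5294 -0.265   0.1186] [0.1679 0.5879 0.9461] 0.0 0.03614278807873514 [ 0.1965  0.8794 -0.4337] [-0.9311  0.5682  1.2006  0.9006  2.0845 -1.1371]
side 587 pred [334.3709 235.9381] [413.5197 298.0396]
blue [338. 404.] [239. 288.] meas box ((371.51953125, 263.29705810546875), (84.4035415649414, 8.251548767089844), 36.469234466552734)
pred corners [[409.8607 298.0396]
 [351.4682 254.2993]
 [398.6283 289.1694]
 [334.3709 241.0783]]
top 268 pred [353.976 201.162] [416.9467 227.114 ]
blue [359. 414.] [216.67 226.  ] meas box ((386.4324035644531, 219.09458923339844), (14.467110633850098, 56.060054779052734), 80.53767395019531)
pred corners [[408.4262 205.1224]
 [354.1571 209.4342]
 [416.9036 222.4831]
 [358.461  227.114 ]]
```

Emit:
{"name": "move_arm", "arguments": {"targets": [[[-0.002,-0.009,0.0045],[0,0,0]],[[-0.004,-0.0175,0.0085],[0,0,0]],[[-0.006,-0.0265,0.013],[0,0,0]],[[-0.008,-0.035,0.0175],[0,0,0]],[[-0.008,-0.035,0.0175],[0,0,0]]]}}

```text
time: 16.67
tcp_pos: [0.5008, -0.389, 0.1807]
tool_rot: [-1.339, -1.954, -1.381]
force: [0.7, -0.8, 1.0]
width: 0.0358
grip_force: 0.0
```

Emit:
{"name": "move_arm", "arguments": {"targets": [[[-0.015,-0.01,0.035],[0,0,0]],[[-0.015,0,0.037],[0,0,0]],[[-0.01,0,0.037],[0,0,0]],[[0,0,0],[0,0,0]]], "claw": 0.0}}

```text
time: 17.0
tcp_pos: [0.4593, -0.3996, 0.2978]
tool_rot: [-1.343, -1.97, -1.38]
force: [0.1, 0.4, 2.0]
width: -0.0002
grip_force: 0.0
```

Run:
```python
from plan import *
np.set_printoptions(precision=4,suppress=True)
o=ctrl.get_obs(); q=o['joint_pos']; P0,R0=o['tcp_pos'],R.from_rotvec(o['tool_rot']); print(P0,q)
d=snap('side','s6'); t=snap('top','t6'); pickle.dump({'s':d,'t':t},open('d6.pkl','wb'))
for n,d in(('side',d),('top',t)):
    h=cv2.cvtColor(d['frame'],cv2.COLOR_RGB2HSV); m=((h[...,0]>98)&(h[...,0]<125)&(h[...,1]>110)&(h[...,2]>40)).astype(np.uint8)
    k=seat(.011,.0012,.0012)+tinC.apply(CORN); Q=proj(d,k); lo,hi=Q.min(0).astype(int)-12,Q.max(0).astype(int)+12
    mm=np.zeros_like(m); mm[lo[1]:hi[1],lo[0]:hi[0]]=m[lo[1]:hi[1],lo[0]:hi[0]]
    ys,xs=np.nonzero(mm); r=cv2.minAreaRect(np.c_[xs,ys].astype(np.float32)); print(n,len(xs),'blue',r,cv2.minAreaRect(Q.astype(np.float32)))
# handle top now
h=eO+eR.apply([0,.153,.105]); print('handle guess',h)
# push pose: tool down, closing along easel x (x of tool along easel y), closed
for flip in (1,-1):
  for ax in ('x','y'):
    z=np.array([0,0,-1.]); y=eR.apply([1,0,0] if ax=='x' else [0,1,0])*flip
    Rt=R.from_matrix(np.c_[np.cross(y,z),y,z]); 
    Pp=np.array([.581,-.0757,.095])+eR.apply([0,.05,0]); s=iks(Pp,Rt,p,15); print(ax,flip,Pp,np.array(s))
```

```text
[ 0.4593 -0.3996  0.2978] [-1.1023  0.6718  0.7274  1.0634  2.4261 -0.8813]
side 654 blue ((374.90216064453125, 265.9542236328125), (93.00511932373047, 8.09292984008789), 36.38435363769531) ((374.4242858886719, 266.1600036621094), (94.68164825439453, 7.5179572105407715), 36.80070114135742)
top 242 blue ((385.9454345703125, 215.33099365234375), (19.323476791381836, 57.15681076049805), 85.33314514160156) ((385.6181335449219, 213.7890167236328), (21.933387756347656, 61.963436126708984), 85.46927642822266)
handle guess [ 0.5437 -0.0783  0.105 ]
x 1 [ 0.578  -0.0258  0.095 ] [[-0.1034  0.0496  1.5154 -0.      1.5766 -0.1644]]
y 1 [ 0.578  -0.0258  0.095 ] [[-0.1034  0.0496  1.5154  0.      1.5766 -1.7352]]
x -1 [ 0.578  -0.0258  0.095 ] []
y -1 [ 0.578  -0.0258  0.095 ] [[-0.1034  0.0496  1.5154 -0.      1.5766  1.4064]]
```

Run:
```python
from plan import *
np.set_printoptions(precision=4,suppress=True)
o=ctrl.get_obs(); q=o['joint_pos']; P0,R0=fk(q,p)
z=np.array([0,0,-1.]); y=eR.apply([1,0,0]); Rt=R.from_matrix(np.c_[np.cross(y,z),y,z])
H=np.array([.580,-.0257,.26]); qh,e=ik(H,Rt,p,[-.1,.05,1.4,0,1.6,-.16]); print(qh,e)
n=24; path=[]; qq=q
for i,(P,r) in enumerate(jpath(q,qh,n)):
    s=(i+1)/n; P=P0+(H-P0)*s+[-.03*np.sin(np.pi*s),0,.06*np.sin(np.pi*s)]; qq,e=ik(P,r,p,qq); assert e<1e-3; path.append((P,r))
print(np.array([x[0] for x in path])[::4]); rows(P0,R0,path)
```

```text
[-0.1029  0.0463  1.2266  0.      1.8687 -0.1639] 4.238919301480805e-11
[[ 0.462  -0.3833  0.298 ]
 [ 0.4675 -0.3211  0.3215]
 [ 0.4779 -0.2589  0.3351]
 [ 0.4957 -0.1967  0.3339]
 [ 0.5215 -0.1345  0.3168]
 [ 0.5536 -0.0723  0.2869]]
n 24 max [0.0204 0.0691] end [ 0.5799 -0.0259  0.2595]
[[[0.001, 0.016, 0.007], [-0.016, 0.03, 0.001]], [[0.001, 0.015, 0.006], [-0.019, 0.034, 0.0]], [[0.001, 0.016, 0.006], [-0.024, 0.038, 0.001]], [[0.002, 0.015, 0.006], [-0.028, 0.042, -0.001]], [[0.002, 0.016, 0.005], [-0.034, 0.043, -0.001]]]
[[[0.002, 0.015, 0.005], [-0.038, 0.045, -0.001]], [[0.002, 0.016, 0.003], [-0.044, 0.044, -0.002]], [[0.003, 0.015, 0.003], [-0.049, 0.043, -0.004]], [[0.003, 0.016, 0.003], [-0.053, 0.04, -0.004]], [[0.004, 0.015, 0.001], [-0.057, 0.037, -0.004]]]
[[[0.004, 0.016, 0.0], [-0.061, 0.032, -0.006]], [[0.005, 0.016, -0.001], [-0.063, 0.026, -0.006]], [[0.005, 0.015, -0.002], [-0.064, 0.021, -0.006]], [[0.005, 0.016, -0.002], [-0.064, 0.015, -0.006]], [[0.007, 0.015, -0.004], [-0.064, 0.008, -0.006]]]
[[[0.006, 0.016, -0.005], [-0.061, 0.003, -0.006]], [[0.008, 0.015, -0.006], [-0.059, -0.003, -0.005]], [[0.007, 0.016, -0.006], [-0.055, -0.006, -0.005]], [[0.008, 0.015, -0.007], [-0.051, -0.01, -0.004]], [[0.008, 0.016, -0.008], [-0.046, -0.013, -0.003]]]
[[[0.009, 0.016, -0.009], [-0.04, -0.014, -0.002]], [[0.008, 0.015, -0.008], [-0.036, -0.014, -0.002]], [[0.009, 0.016, -0.009], [-0.03, -0.014, -0.002]], [[0.009, 0.015, -0.01], [-0.025, -0.013, -0.001]]]
```

Emit:
{"name": "move_arm", "arguments": {"targets": [[[0.001,0.016,0.007],[-0.016,0.03,0.001]],[[0.001,0.015,0.006],[-0.019,0.034,0.0]],[[0.001,0.016,0.006],[-0.024,0.038,0.001]],[[0.002,0.015,0.006],[-0.028,0.042,-0.001]],[[0.002,0.016,0.005],[-0.034,0.043,-0.001]]]}}

```text
time: 17.52
tcp_pos: [0.4685, -0.3195, 0.317]
tool_rot: [-1.469, -1.932, -1.107]
force: [0.3, 1.0, 0.2]
width: -0.0001
grip_force: 0.0
```

Emit:
{"name": "move_arm", "arguments": {"targets": [[[0.002,0.015,0.005],[-0.038,0.045,-0.001]],[[0.002,0.016,0.003],[-0.044,0.044,-0.002]],[[0.003,0.015,0.003],[-0.049,0.043,-0.004]],[[0.003,0.016,0.003],[-0.053,0.04,-0.004]],[[0.004,0.015,0.001],[-0.057,0.037,-0.004]]]}}

```text
time: 17.93
tcp_pos: [0.4826, -0.2424, 0.3325]
tool_rot: [-1.658, -1.96, -0.711]
force: [-0.4, -0.2, 0.7]
width: 0.0
grip_force: 0.0
```

Emit:
{"name": "move_arm", "arguments": {"targets": [[[0.004,0.016,0.0],[-0.061,0.032,-0.006]],[[0.005,0.016,-0.001],[-0.063,0.026,-0.006]],[[0.005,0.015,-0.002],[-0.064,0.021,-0.006]],[[0.005,0.016,-0.002],[-0.064,0.015,-0.006]],[[0.007,0.015,-0.004],[-0.064,0.008,-0.006]]]}}

```text
time: 18.35
tcp_pos: [0.5087, -0.1642, 0.3236]
tool_rot: [-1.87, -2.058, -0.331]
force: [0.7, -0.2, 0.8]
width: -0.0
grip_force: 0.0
```

Emit:
{"name": "move_arm", "arguments": {"targets": [[[0.006,0.016,-0.005],[-0.061,0.003,-0.006]],[[0.008,0.015,-0.006],[-0.059,-0.003,-0.005]],[[0.007,0.016,-0.006],[-0.055,-0.006,-0.005]],[[0.008,0.015,-0.007],[-0.051,-0.01,-0.004]],[[0.008,0.016,-0.008],[-0.046,-0.013,-0.003]]]}}

```text
time: 18.77
tcp_pos: [0.5458, -0.086, 0.2912]
tool_rot: [-2.056, -2.194, -0.088]
force: [0.0, 0.2, -0.7]
width: 0.0001
grip_force: 0.0
```

Emit:
{"name": "move_arm", "arguments": {"targets": [[[0.009,0.016,-0.009],[-0.04,-0.014,-0.002]],[[0.008,0.015,-0.008],[-0.036,-0.014,-0.002]],[[0.009,0.016,-0.009],[-0.03,-0.014,-0.002]],[[0.009,0.015,-0.01],[-0.025,-0.013,-0.001]],[[0,0,0],[0,0,0]]]}}

```text
time: 19.18
tcp_pos: [0.5804, -0.0214, 0.2523]
tool_rot: [-2.146, -2.283, -0.001]
force: [-0.9, -0.2, -0.6]
width: 0.0001
grip_force: 0.0
```

Run:
```python
from plan import *
np.set_printoptions(precision=4,suppress=True)
o=ctrl.get_obs(); print(o['tcp_pos'],R.from_rotvec(o['tool_rot']).as_matrix(),o['joint_pos'])
```

```text
[ 0.5804 -0.0214  0.2523] [[-0.0622  0.998  -0.0058]
 [ 0.998   0.0622  0.006 ]
 [ 0.0064 -0.0054 -1.    ]] [-0.0986  0.0498  1.2367  0.0057  1.8614 -0.1592]
```

Emit:
{"name": "move_arm", "arguments": {"targets": [[[0,0,-0.037],[0,0,0]],[[0,0,-0.037],[0,0,0]],[[0,0,-0.037],[0,0,0]],[[0,0,-0.03],[0,0,0]],[[0,0,-0.014],[0,0,0]]]}}

```text
time: 19.6
tcp_pos: [0.5775, -0.0251, 0.0951]
tool_rot: [-2.149, -2.276, 0.003]
force: [-0.1, -0.5, -0.9]
width: -0.0
grip_force: 0.0
```

Emit:
{"name": "move_arm", "arguments": {"targets": [[[0,-0.006,0],[0,0,0]],[[0,-0.006,0],[0,0,0]],[[0,-0.006,0],[0,0,0]],[[0,-0.006,0],[0,0,0]],[[0,-0.006,0],[0,0,0]]]}}

```text
time: 20.02
tcp_pos: [0.5817, -0.0561, 0.1044]
tool_rot: [-2.157, -2.283, -0.01]
force: [0.6, -0.5, -0.8]
width: -0.0004
grip_force: 0.0
```

Emit:
{"name": "move_arm", "arguments": {"targets": [[[0,-0.005,0],[0,0,0]],[[0.001,-0.005,0],[0,0,0]],[[0,-0.005,0],[0,0,0]]]}}

```text
time: 20.27
tcp_pos: [0.5821, -0.0701, 0.1027]
tool_rot: [-2.154, -2.282, -0.009]
force: [1.7, 2.3, 1.0]
width: -0.0001
grip_force: 1.2
```

Emit:
{"name": "move_arm", "arguments": {"targets": [[[0,-0.003,0],[0,0,0]],[[0,-0.003,0],[0,0,0]],[[0.0005,-0.002,0],[0,0,0]],[[0,0,0],[0,0,0]]]}}

```text
time: 20.6
tcp_pos: [0.5821, -0.0779, 0.1021]
tool_rot: [-2.154, -2.282, -0.007]
force: [0.4, 2.7, 2.3]
width: 0.0
grip_force: 1.5
```

Emit:
{"name": "move_arm", "arguments": {"targets": [[[0,-0.002,0],[0,0,0]],[[0,-0.002,0],[0,0,0]],[[0,0,0],[0,0,0]]]}}

```text
time: 20.85
tcp_pos: [0.5822, -0.0821, 0.1019]
tool_rot: [-2.154, -2.282, -0.007]
force: [1.1, 3.6, 1.7]
width: -0.0002
grip_force: 1.6
```

Emit:
{"name": "move_arm", "arguments": {"targets": [[[0,-0.002,0],[0,0,0]],[[0,0,0],[0,0,0]]]}}

```text
time: 21.02
tcp_pos: [0.5821, -0.0842, 0.1017]
tool_rot: [-2.154, -2.282, -0.006]
force: [1.2, 3.0, 1.9]
width: 0.0
grip_force: 1.6
```

Emit:
{"name": "move_arm", "arguments": {"targets": [[[0,-0.002,0],[0,0,0]],[[0,0,0],[0,0,0]]]}}

```text
time: 21.18
tcp_pos: [0.582, -0.0863, 0.1016]
tool_rot: [-2.154, -2.281, -0.006]
force: [1.1, 2.9, 0.8]
width: -0.0004
grip_force: 1.5
```

Emit:
{"name": "move_arm", "arguments": {"targets": [[[0,-0.0015,0],[0,0,0]],[[0,0,0],[0,0,0]]]}}

```text
time: 21.35
tcp_pos: [0.582, -0.0877, 0.1016]
tool_rot: [-2.154, -2.281, -0.006]
force: [1.5, 3.5, 1.0]
width: -0.0002
grip_force: 1.4
```

Emit:
{"name": "move_arm", "arguments": {"targets": [[[0,-0.0015,0],[0,0,0]],[[0,0,0],[0,0,0]]]}}

```text
time: 21.52
tcp_pos: [0.5819, -0.0882, 0.1016]
tool_rot: [-2.152, -2.281, -0.008]
force: [1.7, 6.3, 1.7]
width: 0.0001
grip_force: 3.2
```

Emit:
{"name": "move_arm", "arguments": {"targets": [[[0,-0.001,0],[0,0,0]],[[0,0,0],[0,0,0]]]}}

```text
time: 21.68
tcp_pos: [0.582, -0.0882, 0.1016]
tool_rot: [-2.151, -2.281, -0.01]
force: [2.0, 9.3, 1.5]
width: -0.0001
grip_force: 4.7
```

Emit:
{"name": "move_arm", "arguments": {"targets": [[[0,-0.001,0],[0,0,0]],[[0,0,0],[0,0,0]],[[0,0,0],[0,0,0]]]}}

```text
time: 21.93
tcp_pos: [0.5819, -0.0882, 0.1016]
tool_rot: [-2.149, -2.281, -0.011]
force: [1.7, 12.3, 3.0]
width: -0.0002
grip_force: 6.2
```

Run:
```python
from plan import *
np.set_printoptions(precision=3,suppress=True)
o=ctrl.get_obs(); print(o['tcp_pos'],o['force'])
d=snap('side','s7'); t=snap('top','t7')
for n,d in(('side',d),('top',t)):
    h=cv2.cvtColor(d['frame'],cv2.COLOR_RGB2HSV); m=((h[...,0]>98)&(h[...,0]<125)&(h[...,1]>110)&(h[...,2]>40)).astype(np.uint8)
    for y in (.0,.011):
        Q=proj(d,seat(y,.0012,.0012)+tinC.apply(CORN)); print(n,y,'pred',cv2.minAreaRect(Q.astype(np.float32)))
    lo,hi=Q.min(0).astype(int)-12,Q.max(0).astype(int)+12
    mm=np.zeros_like(m); mm[lo[1]:hi[1],lo[0]:hi[0]]=m[lo[1]:hi[1],lo[0]:hi[0]]
    ys,xs=np.nonzero(mm); print(n,len(xs),'blue',cv2.minAreaRect(np.c_[xs,ys].astype(np.float32)))
```

```text
[ 0.582 -0.088  0.102] [ 1.666 12.296  3.026]
side 0.0 pred ((378.29681396484375, 269.0267028808594), (95.11307525634766, 7.566600799560547), 36.800689697265625)
side 0.011 pred ((374.4242858886719, 266.1600036621094), (94.68164825439453, 7.5179572105407715), 36.80070114135742)
side 622 blue ((377.63507080078125, 267.8172302246094), (86.8160629272461, 8.321475982666016), 36.469234466552734)
top 0.0 pred ((389.1714782714844, 213.5070037841797), (21.934276580810547, 62.24592208862305), 85.46927642822266)
top 0.011 pred ((385.6181335449219, 213.7890167236328), (21.933387756347656, 61.963436126708984), 85.46927642822266)
top 186 blue ((396.39166259765625, 220.82106018066406), (19.65299415588379, 43.40855026245117), 62.1759033203125)
```

The force rises stiffly while the stop no longer moves, so the tin is snug. Backing off.

Emit:
{"name": "move_arm", "arguments": {"targets": [[[0,0.003,0],[0,0,0]],[[0,0.01,0],[0,0,0]],[[0,0.02,0.0],[0,0,0]],[[0,0.005,0.03],[0,0,0]],[[0,0,0.04],[0,0,0]]]}}

```text
time: 22.45
tcp_pos: [0.5792, -0.0517, 0.1668]
tool_rot: [-2.148, -2.276, 0.005]
force: [0.7, 0.0, 0.3]
width: -0.0001
grip_force: 0.0
```

Emit:
{"name": "move_arm", "arguments": {"targets": [[[0,0,0.04],[0,0,0]],[[0,0,0.03],[0,0,0]],[[0,0,0],[0,0,0]],[[0,0,0],[0,0,0]]]}}

```text
time: 22.78
tcp_pos: [0.5826, -0.0535, 0.2444]
tool_rot: [2.158, 2.283, 0.009]
force: [-0.9, -0.4, -0.2]
width: -0.0002
grip_force: 0.0
```

Run:
```python
from plan import *
np.set_printoptions(precision=3,suppress=True)
o=ctrl.get_obs(); print(o['tcp_pos'],o['force'])
d=snap('side','s8')
h=cv2.cvtColor(d['frame'],cv2.COLOR_RGB2HSV); m=((h[...,0]>98)&(h[...,0]<125)&(h[...,1]>110)&(h[...,2]>40)).astype(np.uint8)
m[:,:325]=0; m[:225]=0; m[310:]=0; m[:,430:]=0
ys,xs=np.nonzero(m); print(cv2.minAreaRect(np.c_[xs,ys].astype(np.float32)))
# red handle top in side image
r=(((h[...,0]<8)|(h[...,0]>172))&(h[...,1]>150)&(h[...,2]>60)); r[:200]=0; r[260:]=0; r[:,:320]=0; r[:,375:]=0
ys,xs=np.nonzero(r); k=ys<=ys.min()+3; px=[xs[k].mean(),ys[k].mean()]; w=onz(d,[px],.118)[0]; print(px,'handle easel',eR.inv().apply(w-eO))
d0=pickle.load(open('d0.pkl','rb'))['side']; h=cv2.cvtColor(d0['frame'],cv2.COLOR_RGB2HSV)
r=(((h[...,0]<8)|(h[...,0]>172))&(h[...,1]>150)&(h[...,2]>60)); r[:200]=0; r[260:]=0; r[:,:320]=0; r[:,375:]=0
ys,xs=np.nonzero(r); k=ys<=ys.min()+3; px=[xs[k].mean(),ys[k].mean()]; w=onz(d0,[px],.118)[0]; print(px,'before',eR.inv().apply(w-eO))
```

```text
[ 0.583 -0.053  0.244] [-0.878 -0.375 -0.231]
((377.5717468261719, 267.903076171875), (86.81492614746094, 8.070573806762695), 36.501441955566406)
[np.float64(349.90909090909093), np.float64(222.6818181818182)] handle easel [0.035 0.121 0.118]
[np.float64(340.5238095238095), np.float64(215.8095238095238)] before [0.035 0.151 0.118]
```

```bash
python3 -c "
from cell import ctrl
print(ctrl.close_job())"
```

```text
the job is handed in; nothing more can be done
None
```

The job is handed in: the tin was turned over, set on the easel picture side out and released, and the red stop was pushed in until it would move no further; the hand-in gave no verdict, and I didn't check the other goods' positions at the end.

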